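# Close the panel press with its draw drift

### The arm

A 6-joint arm with a two-finger parallel gripper is mounted at the origin on a cart in front of the work surface, level with it; the furniture and walls round the work are solid. World frame = base frame: x ahead of the robot, y to its left, z up, the work surface at z = 0. Lengths are in mm, angles in rad, forces in N, time in s.
With the tool pointing down it reaches from about 275 to 750 mm from the base axis. Payload 10.2 kg.
Tool frame: the origin (TCP) lies at the very end of the fingers, on their centre line; the grasp point (between the pads) lies behind it (ctrl.grasp_offset is the z of the grasp point in the tool frame, in mm); z points along the fingers, y is the direction in which the jaws open and shut (so a half turn about z gives the same grasp; the last joint's range is limited). The gripper opens to 85 mm and grips with 20 to 120 N. Pads are 22 mm wide; open, the fingers measure 114 mm over their backs; the gripper's body (76 mm by 85 mm) begins 54 mm behind the grasp point. The pads swing forward as they close: fully open they stand 13 mm farther back than shut.
Start: joints at [0.97, 0.313, 1.498, -0, 1.331, -0.223], TCP at [193.673, 487.977, 198.894] pointing down, gripper open.
Joint ranges: [-2.94, 2.94], [-0.97, 2.17], [0.19, 2.56], [-1.23, 4.37], [0.02, 3.11], [-2.88, 2.88]. Speed limits (rad/s): [2.39, 2.39, 3.01, 3.14, 3.14, 3.14].

### API

Orientations are given as a unit quaternion [w, x, y, z].
In Python, from rig import ctrl, capture, job gives the robot as it stands. The module is installed in compiled form; this text tells all that it offers.
- The arm moves only by the tool move_arm, never from a script. Its argument "series" is a list of rows, each a list of 7 numbers: the turn, a rotation vector about the tool's x, y, z in rad, then the shift along the tool's x, y, z in cm, then the opening, from 0 (shut) to 1 (fully open). A call has 1 to 5 rows; each row is the pose to reach, as a shift and turn from the pose measured when the call began, along the tool's axes at that moment; what a row does not reach only later rows make up. A row lasts 1/12 s, in which the tool goes at most 41.7 mm and 7.16 degrees, less where a joint would pass 70% of its speed; a pose out of reach is approached as far as the arm can. A call with a gripper value outside its range is refused whole. The fingers move at their own pace and stop on an object; "grip_force" is the grip in N (left out, the last holds). Time passes only in rows, so rows that repeat a pose let the fingers close. It gives the time, the measured TCP pose, the force and the opening at its end, in the units of the state.
- ctrl.sense(): the state, without advancing time (a new reading comes with each control period).
- capture(name): name is "side" or "top" or "wrist"; returns a dict with "frame" (384x512x3 uint8, red, green, blue), "mtx" (3x3 intrinsics, pixels), "R" (3x3) and "t" (3): a world point X has camera coordinates R X + t. Camera axes: x right, y down, z forward; pixel columns grow to the right and rows downward; lengths in mm; the calibration is good to about 2 mm. A picture is of the moment at which its call begins. There is no depth.
- job.finish_job(): hands the job in, once; it reports no verdict.
The state is a dict: "time_s": time; "joints": joint angles; "dq": joint speeds; "tau": joint torques, N m; "eef_pos": TCP position; "ee_rot": TCP orientation; "force": force on the tool from outside, world axes, zero at the start; "wrist_torque": the same for the moment, N m; "grip_width": opening from 0.0 (shut) to 1.0 (fully open).
Only numpy, scipy, OpenCV 4.12 (cv2) and the standard library are available. Lean on these libraries where they do the work, as an engineer would, in place of code of your own. Each camera call takes 0.05 s, during which the arm holds its last target.

### The job

A glued wood panel is waiting in the small press on the desk. Push the sliding jaw in by its wooden end plate until it bears on the panel, then push the steel drift (red tail) through the jaw's lug from its tail end until its nose is at the stop plate, so that the taper draws the jaw's hole into line with the fixed lugs and locks it. Leave the paint jars, tape, eraser and marker where they are.

Things in the scene. Friction and masses are not known exactly. Their poses are not given: they have to be found in the camera images.
- press: Fixed plywood press base 150 x 188 x 12 mm with a rubber-lined fixed jaw (at y = -123 mm) and two aluminium lugs 50 wide, 78 high, with 21.6 mm cross holes: near lug x -28 to -8, far lug x 8 to 22 mm. Origin: on the desk under the hole line. x = the way the drift is pushed; y points from the fixed jaw to the sliding jaw's end plate; z up. All parts are below 106 mm.
- line (a point): Point on the hole axis of the fixed lugs, 55 mm above the desk, over the press's origin. From the near lug two steel rods run out along -x to x = -108 mm as the drift's cradle; their tops lie 8 mm below this axis.
- stop (a point): Point where the drift's axis meets the face of the dark steel stop plate beyond the far lug (x = 52 mm in the press); the drift's nose touches it when fully home.
- jaw (a joint): Distance of the sliding jaw's hole from the line along the press's y, m: 0 = in line, + = towards its end plate; starts 0.022 to 0.040, range -0.004 to 0.045. About 1 N of friction. At 0.008 it meets the panel, backed by rubber (0.4 N per mm): pushed further and let go it springs back to about 0.005 to 0.008, where the drift's nose still enters its hole.
- push_plate (a point): Middle of the outer face (the +y face of the press) of the sliding jaw's wooden end plate, 55 mm above the desk; the plate is 60 wide (along x), 12 thick, from 16 to 82 mm above the desk. Push it towards -y of the press.
- jaw_hole (a point): Centre of the 21.6 mm hole in the sliding jaw's steel lug (lug 12 mm thick along x, x -6 to 6 mm in the press).
- drift_tail (a point): Centre of the drift's flat tail face, 20 mm across. The drift lies level in the cradle, 55 mm above the desk, nose in the near lug, short of the jaw's lug. Home, this face is at x = -68 mm in the press, after some 62 to 70 mm of travel; drawing the jaw takes about 5 to 12 N.
- drift_tip (a point): The nose of the drift, on its axis, 120 mm from the tail face.
- jar_orange: The orange paint jar, a bystander; origin at the centre of its underside.
- jar_teal: The teal paint jar, a bystander; origin at the centre of its underside.
- tape_roll: The tape roll, a bystander; origin at the centre of its underside.
- eraser2: The eraser, a bystander; origin at the centre of its underside.
- marker2: The marker, a bystander; origin at the centre of its underside.
- drift: The drift: loose steel rod 120 mm long, 20 mm thick, 0.16 kg, with a 38 mm red tail and a 40 mm taper to a 5 mm nose. Origin at mid-length on its axis; x axis from tail to nose.
Mind the look-alikes: they are no part of the job. What is shaped like the drift but orange is not meant.

How it is judged:
By the outcome, as a careful person would: the job done as asked, in the order asked, and still so for the second after the job is handed in, with the robot touching nothing.
It also fails if it takes over 45 s, if anything falls off the work surface, if the arm or the gripper's body presses on something with over 40 N, if the wrist force passes 120 N, or if a joint passes its speed limit or range.

## Working session

There is one attempt and no reset: what is moved stays moved. The work goes in short steps, Python scripts to look and compute and a tool call to move; the robot and the scene stay as the last step left them, time stands still between calls to the robot, and variables do not carry over. Pictures are saved under pics/ and viewed, and the job is handed in when it is done.

Besides the shell and the picture viewer there is one more tool, called as a command line: name --pt "numbers of a row" for each row, then --argument value for the rest. move_arm: Moves the arm, as the interface text tells. Its arguments: {"type":"object","properties":{"series":{"type":"array","items":{"type":"array","items":{"type":"number"}}},"grip_force":{"type":"number"}},"required":["series"]}

```bash
mkdir -p pics; ls; python3 - <<'E'
from rig import ctrl, capture, job
import cv2,pickle
d={}
for n in ["top","side","wrist"]:
    c=capture(n); d[n]=c
    cv2.imwrite(f"pics/{n}0.png",cv2.resize(c["frame"][:,:,::-1],(768,576),interpolation=cv2.INTER_CUBIC))
    print(n,c["mtx"].round(1).tolist(),c["R"].round(3).tolist(),c["t"].round(1).tolist())
pickle.dump(d,open("cap0.pkl","wb"))
print(ctrl.sense(), ctrl.grasp_offset)
E
```

```text
pics
top [[460.3, 0.0, 256.3], [0.0, 460.3, 197.9], [0.0, 0.0, 1.0]] [[0.025, -1.0, 0.006], [-0.985, -0.025, -0.172], [0.172, -0.001, -0.985]] [5.5, 553.2, 1211.6]
side [[362.3, 0.0, 253.9], [0.0, 362.3, 192.5], [0.0, 0.0, 1.0]] [[-0.994, -0.104, -0.028], [-0.009, 0.343, -0.939], [0.107, -0.934, -0.342]] [562.0, 83.4, 817.0]
wrist [[274.0, 0.0, 259.9], [0.0, 274.0, 193.9], [0.0, 0.0, 1.0]] [[0.369, 0.93, -0.001], [0.886, -0.351, 0.302], [0.28, -0.113, -0.953]] [-524.2, -38.4, 379.4]
{'time_s': 0.15, 'joints': array([ 9.69611227e-01,  3.13347458e-01,  1.49824782e+00,  1.66670157e-05,
        1.33103269e+00, -2.23424496e-01]), 'dq': array([ 0.00042803, -0.00076973, -0.00136371,  0.00020451, -0.00057149,
       -0.00086587]), 'tau': array([ 1.90884137e-03, -4.12372327e+01, -2.59794706e+01, -2.02303031e-04,
        3.21202169e-03,  3.75626689e-05]), 'eef_pos': array([193.52744328, 487.78340263, 198.4588184 ]), 'ee_rot': array([-2.14853139e-04,  1.87761151e-01,  9.82214580e-01, -4.71035428e-04]), 'force': array([-0.29306511,  0.67013986,  0.24768108]), 'wrist_torque': array([-0.03757461,  0.00998354,  0.02596401]), 'grip_width': 1.0024265063473838} -18.700000000000003
```

View pics/top0.png

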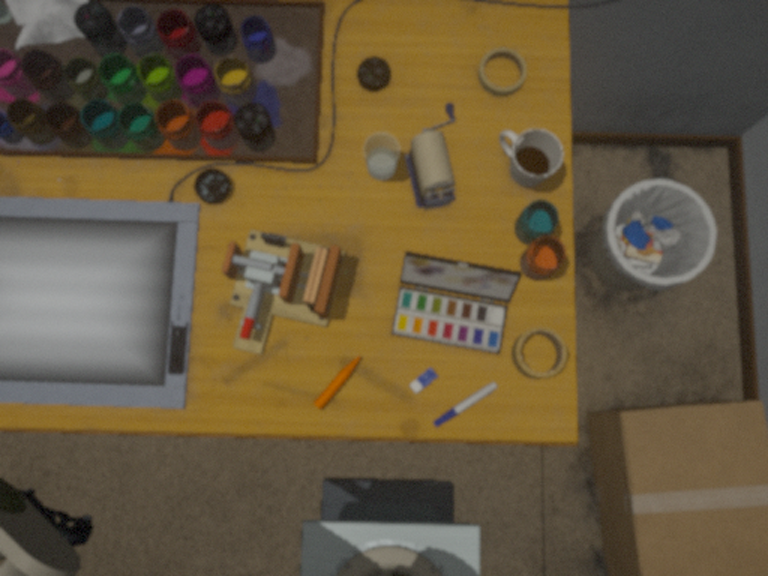

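View pics/side0.png

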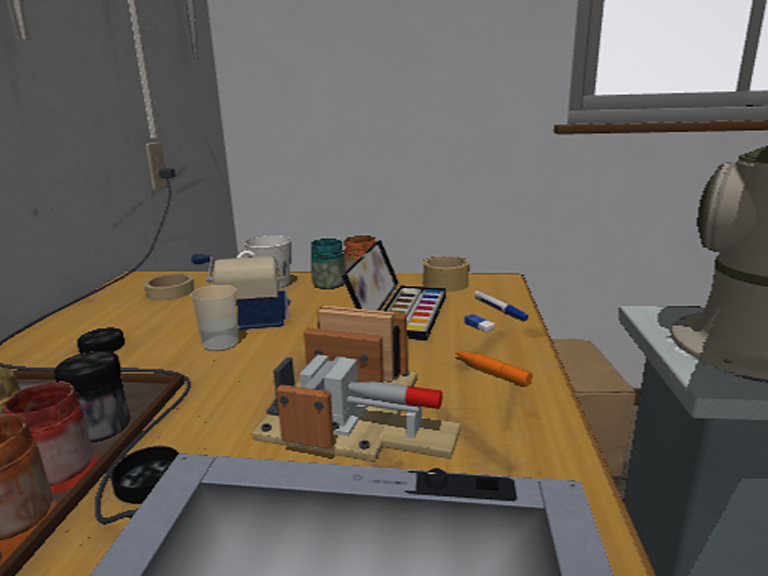

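View pics/wrist0.png

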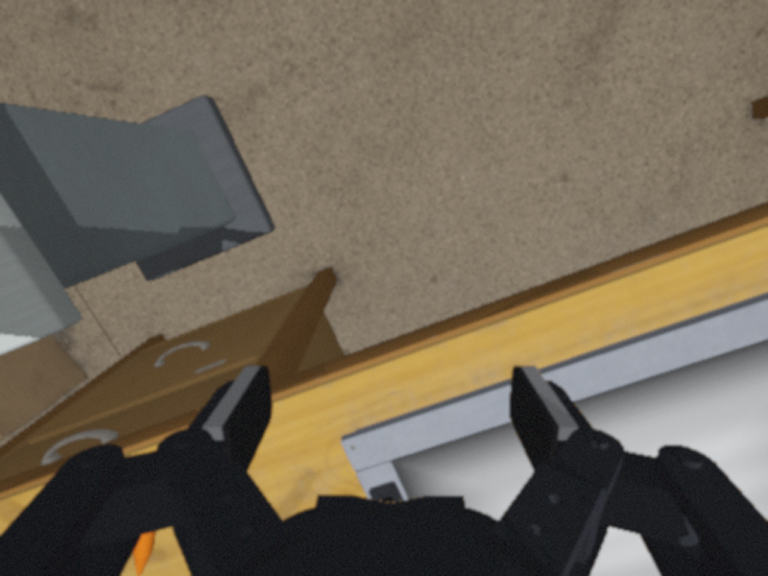

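```bash
python3 - <<'E'
import cv2,pickle
d=pickle.load(open("cap0.pkl","rb"))
f=d["top"]["frame"][145:245,135:240,::-1]
cv2.imwrite("pics/topc.png",cv2.resize(f,None,fx=6,fy=6,interpolation=cv2.INTER_CUBIC))
f=d["side"]["frame"][195:315,160:315,::-1]
cv2.imwrite("pics/sidec.png",cv2.resize(f,None,fx=5,fy=5,interpolation=cv2.INTER_CUBIC))
E
```

```text
(no output)
```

View pics/topc.png

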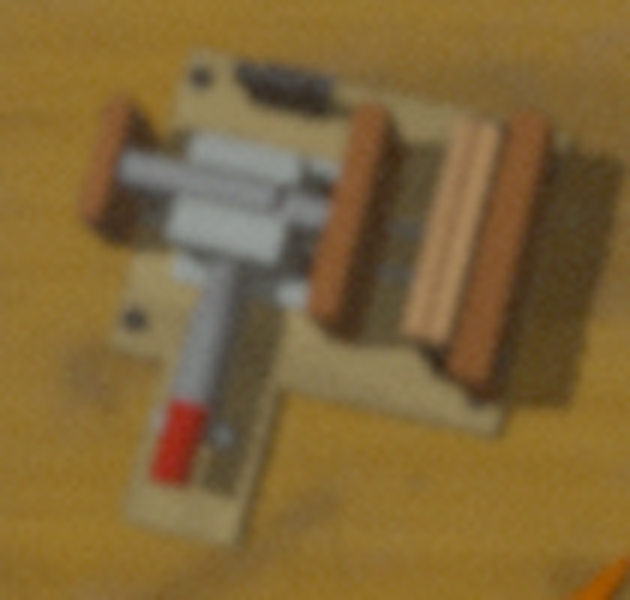

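View pics/sidec.png

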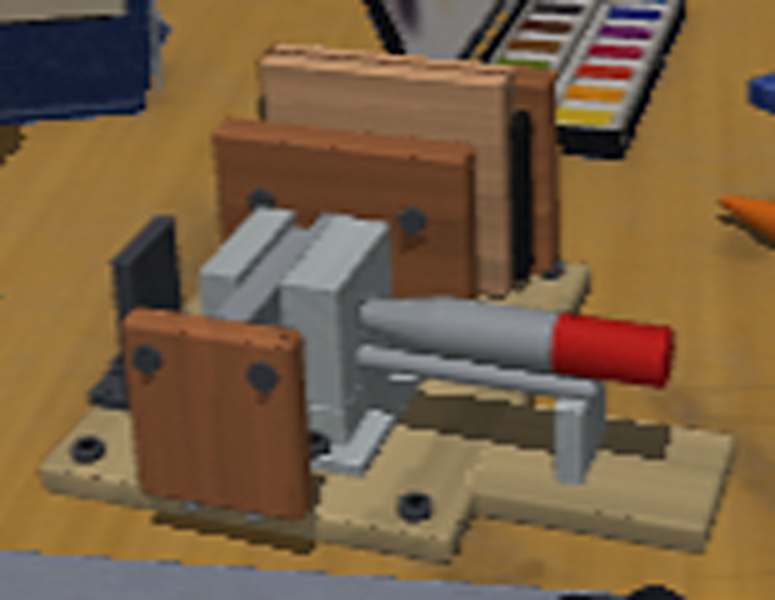

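The drift is the steel rod with the red tail in the cradle (side0 ≈ (400,395), side crop (610,350)). The orange rod at side0 (495,368) / top0 (338,383) is only a look-alike. Next I fit the press pose.

```bash
cat > fit.py <<'E'
import numpy as np,cv2,pickle
from scipy.optimize import least_squares
d=pickle.load(open("cap0.pkl","rb"))
T=lambda c:(np.array(c)+.5)/6-.5+[135,145]
S=lambda c:(np.array(c)+.5)/5-.5+[160,195]
# (cam,pix,press pt fn(p)) p=[px,py,th,Yplate,xtail]
obs=[]
def o(cam,c,f): obs.append((cam,(T if cam=="top" else S)(c),f))
K=lambda *a:(lambda p:np.array(a,float))
o("side",(282,287),K(-8,25,78));o("side",(340,292),K(-28,25,78));o("side",(322,215),K(-8,-25,78));o("side",(388,222),K(-28,-25,78))
o("side",(202,271),K(22,25,78));o("side",(258,208),K(22,-25,78));o("side",(297,212),K(8,-25,78))
o("top",(178,201),K(-8,25,78));o("top",(292,232),K(-8,-25,78));o("top",(278,263),K(-28,-25,78));o("top",(167,231),K(-28,25,78))
o("top",(195,135),K(22,25,78));o("top",(303,157),K(22,-25,78))
pl=lambda x,z,dy=0:(lambda p:np.array([x,p[3]+dy,z]))
o("side",(125,320),pl(30,82));o("side",(302,343),pl(-30,82));o("side",(312,517),pl(-30,16));o("side",(141,487),pl(30,16))
o("top",(107,100),pl(30,82));o("top",(82,220),pl(-30,82))
o("side",(662,356),lambda p:np.array([p[4],0,55]));o("top",(172,478),lambda p:np.array([p[4],0,58]))
def world(p,X):
    c,s=np.cos(p[2]),np.sin(p[2]); return np.array([p[0]+c*X[0]-s*X[1],p[1]+s*X[0]+c*X[1],X[2]])
def proj(cam,W):
    k=d[cam]; q=k["mtx"]@(k["R"]@W+k["t"]); return q[:2]/q[2]
def res(p): return np.concatenate([proj(c,world(p,f(p)))-x for c,x,f in obs])
if __name__=="__main__":
    r=least_squares(res,[500,200,-.3,60,-130],loss="soft_l1",x_scale=[10,10,.1,10,10])
    p=r.x; print(p.round(3)); 
    for (c,x,f),e in zip(obs,res(p).reshape(-1,2)): print(c,f(p).round(0),x.round(1),e.round(1))
    np.save("p.npy",p)
    for n,X in dict(plate=(0,p[3],55),tail=(p[4],0,55),home=(-68,0,55),stop=(52,0,55)).items(): print(n,world(p,X).round(1))
E
python3 fit.py
```

```text
[ 6.01056e+02  2.43108e+02 -1.90000e-01  6.44190e+01 -1.30904e+02]
side [-8. 25. 78.] [216. 252.] [ 0.3 -1.2]
side [-28.  25.  78.] [227.6 253. ] [-0.  -0.7]
side [ -8. -25.  78.] [224.  237.6] [ 3.  -0.2]
side [-28. -25.  78.] [237.2 239. ] [ 0.3 -0.3]
side [22. 25. 78.] [200.  248.8] [-0.2 -0.1]
side [ 22. -25.  78.] [211.2 236.2] [ 0.3 -0.6]
side [  8. -25.  78.] [219. 237.] [-0.3 -0.5]
top [-8. 25. 78.] [164.2 178.1] [-0.4 -0.9]
top [ -8. -25.  78.] [183.2 183.2] [-1.3 -2.2]
top [-28. -25.  78.] [180.9 188.4] [-0.7 -0.2]
top [-28.  25.  78.] [162.4 183.1] [-0.4  1.2]
top [22. 25. 78.] [167.1 167.1] [-0.4 -0.5]
top [ 22. -25.  78.] [185.1 170.8] [-0.4 -0.3]
side [30. 64. 82.] [184.6 258.6] [-0.1 -0.9]
side [-30.  64.  82.] [220.  263.2] [-0.4 -0.7]
side [-30.  64.  16.] [222. 298.] [0.1 0.3]
side [30. 64. 16.] [187.8 292. ] [0.5 0.7]
top [30. 64. 82.] [152.4 161.2] [ 0.5 -0.9]
top [-30.  64.  82.] [148.2 181.2] [-1.   0.3]
side [-131.    0.   55.] [292.  265.8] [-0.  -1.1]
top [-131.    0.   58.] [163.2 224.2] [-0.2  0.2]
plate [613.2 306.4  55. ]
tail [472.5 267.8  55. ]
home [534.3 255.9  55. ]
stop [652.1 233.3  55. ]
```

```bash
cat > h.py <<'E'
import numpy as np
from scipy.spatial.transform import Rotation as Ro
from rig import ctrl, capture, job
p=np.load("p.npy")
c,s=np.cos(p[2]),np.sin(p[2]); ex=np.array([c,s,0]);ey=np.array([-s,c,0])
W=lambda X:np.array([p[0],p[1],0])+X[0]*ex+X[1]*ey+np.array([0,0,X[2]])
P=lambda w:np.array([(w-[p[0],p[1],0])@ex,(w-[p[0],p[1],0])@ey,w[2]])
Rt=Ro.from_matrix(np.column_stack([-ex,ey,[0,0,-1]]))  # tool x=-press x, y=press y
def st():
    S=ctrl.sense();q=S["ee_rot"];R=Ro.from_quat([q[1],q[2],q[3],q[0]]);return S,R
def go(X,Rg=Rt):
    S,R=st(); d=R.inv().apply(W(X)-S["eef_pos"])/10
    print("press pos",P(S["eef_pos"]).round(1),"turn",(R.inv()*Rg).as_rotvec().round(3),"shift cm",d.round(2),"t",S["time_s"],"F",S["force"].round(2),"g",round(S["grip_width"],2))
E
python3 - <<'E'
from h import *
go((0,98,210)); go((0,98,55)); S,R=st(); print(R.as_matrix().round(3))
E
```

```text
press pos [-446.4  163.5  198.5] turn [-0.001 -0.    -0.188] shift cm [-45.07   1.92  -1.17] t 0.15 F [-0.29  0.67  0.25] g 1.0
press pos [-446.4  163.5  198.5] turn [-0.001 -0.    -0.188] shift cm [-45.08   1.93  14.33] t 0.15 F [-0.29  0.67  0.25] g 1.0
[[-0.929  0.369 -0.001]
 [ 0.369  0.929 -0.001]
 [ 0.    -0.001 -1.   ]]
```

move_arm --pt "0 0 -0.05 -3 0.1 -0.2 0" --pt "0 0 -0.1 -7 0.3 -0.4 0" --pt "0 0 -0.15 -11 0.5 -0.6 0" --pt "0 0 -0.188 -15 0.7 -0.8 0" --pt "0 0 -0.188 -19 0.9 -1 0"

```text
time_s: 0.57
eef_pos: [375.0, 425.1, 208.4]
ee_rot: [-0.0, 0.094, 0.996, -0.001]
force: [0.5, -0.3, 0.3]
grip_width: 0.301
```

```bash
python3 - <<'E'
from h import *
go((0,98,210))
E
```

```text
press pos [-256.3  136.1  208.4] turn [-0.001 -0.001  0.002] shift cm [-25.62  -3.86  -0.18] t 0.5667 F [ 0.46 -0.28  0.3 ] g 0.3
```

move_arm --pt "0 0 0 -4 -0.6 0 0" --pt "0 0 0 -8 -1.2 0 0" --pt "0 0 0 -12 -1.8 0 0" --pt "0 0 0 -16 -2.4 0 0" --pt "0 0 0 -20 -3 0 0"

```text
time_s: 0.98
eef_pos: [567.5, 357.2, 208.0]
ee_rot: [-0.001, 0.094, 0.996, -0.001]
force: [0.3, 1.3, 0.3]
grip_width: -0.002
```

move_arm --pt "0 0 0 -3.5 -0.6 0 0" --pt "0 0 0 -5.6 -0.9 0 0" --pt "0 0 0 -5.6 -0.9 0 0"

```text
time_s: 1.23
eef_pos: [624.1, 334.9, 205.6]
ee_rot: [-0.001, 0.096, 0.995, -0.001]
force: [0.7, 0.2, -0.3]
grip_width: 0.003
```

```bash
python3 - <<'E'
from h import *
import cv2
go((0,98,60)); 
c=capture("wrist"); cv2.imwrite("pics/w1.png",cv2.resize(c["frame"][:,:,::-1],(768,576)))
E
```

```text
press pos [  5.4  94.5 205.6] turn [-0.003 -0.002 -0.002] shift cm [ 0.5   0.39 14.56] t 1.2333 F [ 0.73  0.15 -0.26] g 0.0
```

View pics/w1.png

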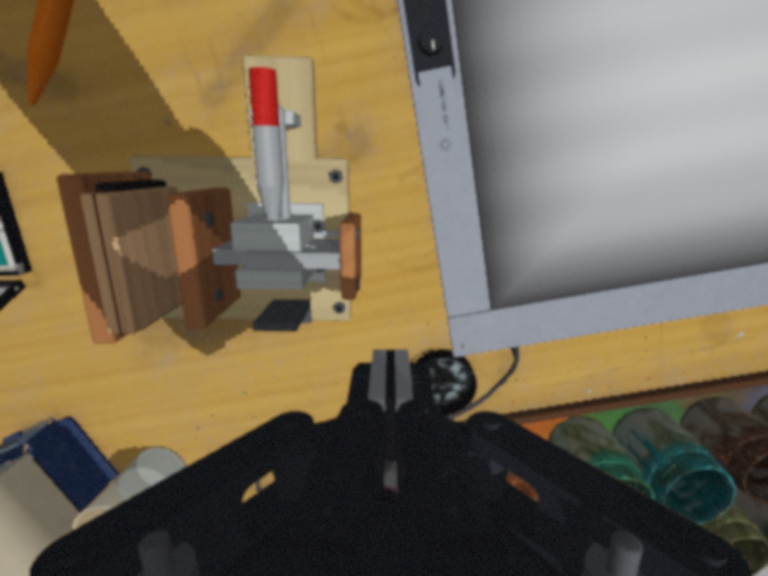

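move_arm --pt "0 0 0 0.5 0.4 4 0" --pt "0 0 0 0.5 0.4 8 0" --pt "0 0 0 0.5 0.4 12 0" --pt "0 0 0 0.5 0.4 14.9 0" --pt "0 0 0 0.5 0.4 14.9 0"

```text
time_s: 1.7
eef_pos: [613.2, 340.6, 50.2]
ee_rot: [-0.007, 0.094, 0.995, -0.004]
force: [-0.8, 0.5, -0.7]
grip_width: 0.001
```

```bash
python3 - <<'E'
from h import *
import cv2
go((0,40,56)); 
for n in ["wrist","side"]:
  c=capture(n); f=np.ascontiguousarray(c["frame"][:,:,::-1])
  f=cv2.resize(f,(768,576))
  for X in [(30,p[3],82),(-30,p[3],82),(-28,25,78),(-28,-25,78),(22,25,78),(22,-25,78),(p[4],0,65),(p[4],0,45)]:
    q=c["mtx"]@(c["R"]@W(X)+c["t"]);q=q[:2]/q[2]*1.5; cv2.circle(f,(int(q[0]),int(q[1])),3,(255,0,255),1)
  cv2.imwrite(f"pics/{n}2.png",f)
E
```

```text
press pos [-6.5 98.  50.2] turn [-0.008 -0.013  0.   ] shift cm [-0.64 -5.81 -0.54] t 1.7 F [-0.77  0.5  -0.74] g 0.0
```

View pics/wrist2.png

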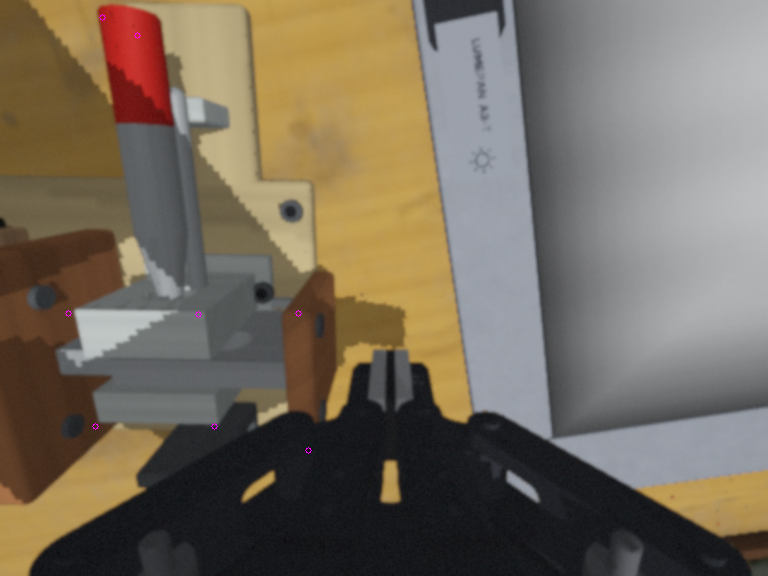

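View pics/side2.png

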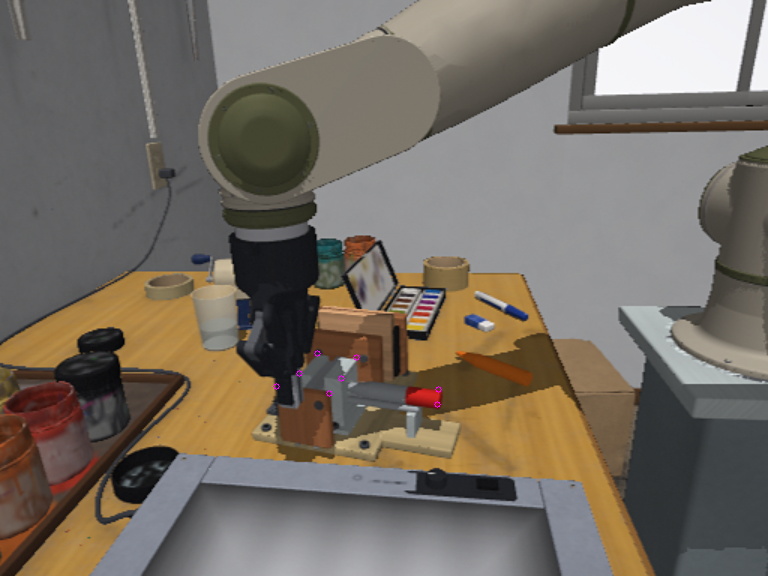

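move_arm --pt "-0.004 -0.006 0 -0.3 -0.4 -0.3 0" --pt "-0.008 -0.013 0 -0.6 -0.8 -0.5 0" --pt "-0.008 -0.013 0 -0.6 -1.2 -0.5 0" --pt "-0.008 -0.013 0 -0.6 -1.6 -0.5 0" --pt "-0.008 -0.013 0 -0.6 -1.6 -0.5 0"

```text
time_s: 2.22
eef_pos: [620.3, 323.9, 64.0]
ee_rot: [0.006, 0.095, 0.995, 0.002]
force: [-0.4, 0.2, -0.3]
grip_width: -0.002
```

```bash
python3 - <<'E'
from h import *
go((0,45,56))
E
```

```text
press pos [ 3.7 83.  64. ] turn [ 0.006  0.011 -0.001] shift cm [ 0.37 -3.8   0.77] t 2.2167 F [-0.4   0.17 -0.31] g -0.0
```

move_arm --pt "0 0 0 0.2 0 0.4 0" --pt "0 0 0 0.2 0 0.6 0" --pt "0 0 0 0.2 0 0.6 0" --pt "0 0 0 0.2 0 0.6 0"

```text
time_s: 2.55
eef_pos: [618.2, 324.5, 57.6]
ee_rot: [0.005, 0.095, 0.995, 0.002]
force: [0.4, 0.1, 0.5]
grip_width: 0.003
```

```bash
python3 - <<'E'
from h import *
go((0,45,56))
E
```

```text
press pos [ 1.5 83.1 57.6] turn [ 0.006  0.01  -0.   ] shift cm [ 0.15 -3.81  0.13] t 2.55 F [0.4  0.12 0.53] g 0.0
```

Settled. Now push gently towards -y and watch the force.

move_arm --pt "0 0 0 0.1 -0.3 0.1 0" --pt "0 0 0 0.1 -0.7 0.1 0" --pt "0 0 0 0.1 -1.1 0.1 0" --pt "0 0 0 0.1 -1.5 0.1 0" --pt "0 0 0 0.1 -1.5 0.1 0"

```text
time_s: 2.97
eef_pos: [614.4, 309.0, 56.6]
ee_rot: [0.005, 0.095, 0.995, 0.002]
force: [-0.1, -0.6, -1.1]
grip_width: 0.001
```

```bash
python3 - <<'E'
from h import *
import cv2
go((0,45,56))
for n in ["side","wrist"]:
  c=capture(n); f=c["frame"][:,:,::-1]
  if n=="side": f=f[195:315,160:315]
  cv2.imwrite(f"pics/{n}3.png",cv2.resize(f,(768,576)))
E
```

```text
press pos [ 0.7 67.2 56.6] turn [ 0.005  0.01  -0.001] shift cm [ 0.07 -2.22  0.05] t 2.9667 F [-0.13 -0.61 -1.06] g 0.0
```

View pics/side3.png

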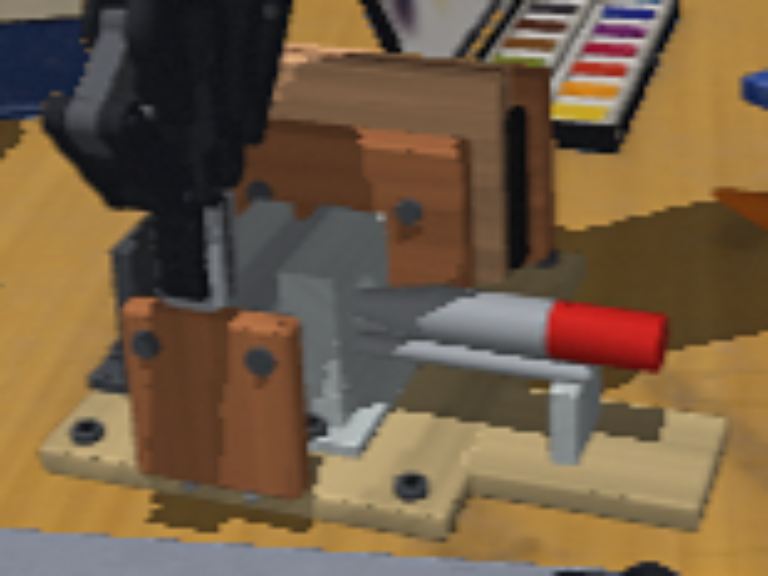

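View pics/wrist3.png

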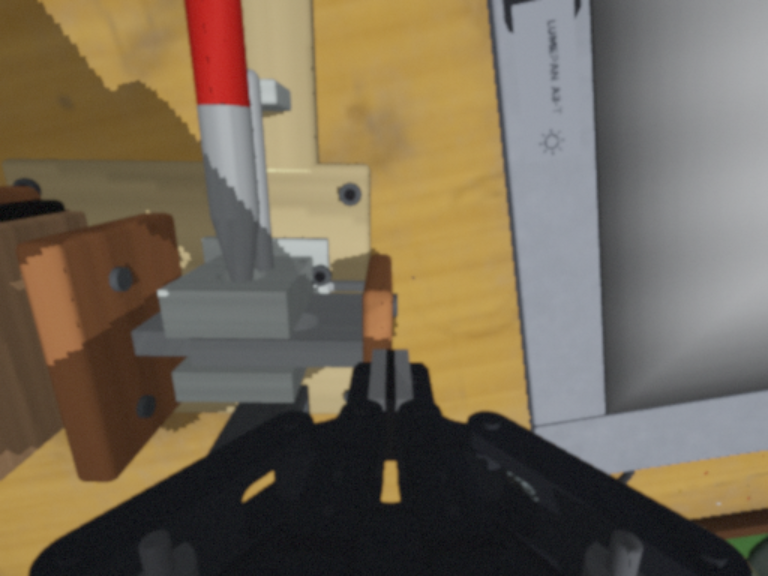

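```bash
python3 - <<'E'
from h import *
import cv2
S,R=st(); T=S["eef_pos"]; print(T,S["force"],S["joints"].round(3))
for n in ["side","wrist","top"]:
  c=capture(n); f=np.ascontiguousarray(c["frame"][:,:,::-1])
  pr=lambda w:(lambda q:q[:2]/q[2])(c["mtx"]@(c["R"]@w+c["t"]))
  s=4 if n!="wrist" else 1.5
  a=pr(T); x0,y0=(int(a[0])-90,int(a[1])-70) if n!="wrist" else (0,0)
  g=f[y0:y0+140,x0:x0+180] if n!="wrist" else f
  g=cv2.resize(g,None,fx=s,fy=s,interpolation=cv2.INTER_CUBIC)
  def m(w,col):
    q=(pr(w)-[x0,y0]+.5)*s; cv2.circle(g,(int(q[0]),int(q[1])),4,col,1)
  m(T,(0,255,0))
  for X in [(30,p[3],82),(-30,p[3],82),(30,p[3],16),(-30,p[3],16)]: m(W(X),(255,0,255))
  print(n,a,g.shape)
  cv2.imwrite(f"pics/{n}4.png",g)
E
```

```text
[614.46161017 309.68747683  56.62946441] [-0.51162673  0.14917047  0.20451036] [ 0.297  0.789  1.113  0.     1.228 -1.083]
side [201.77278133 275.1082606 ] (560, 720, 3)
wrist [259.75348496 225.53991847] (576, 768, 3)
top [150.96078577 172.56021737] (560, 720, 3)
```

View pics/side4.png

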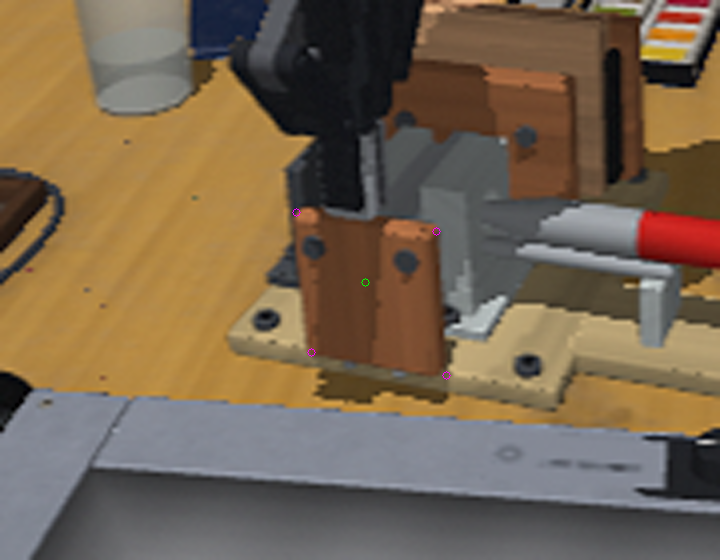

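View pics/wrist4.png

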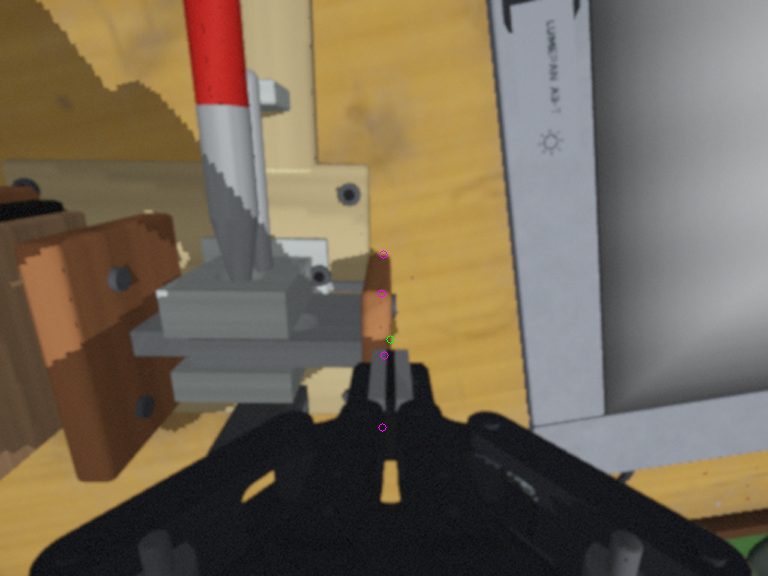

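View pics/top4.png

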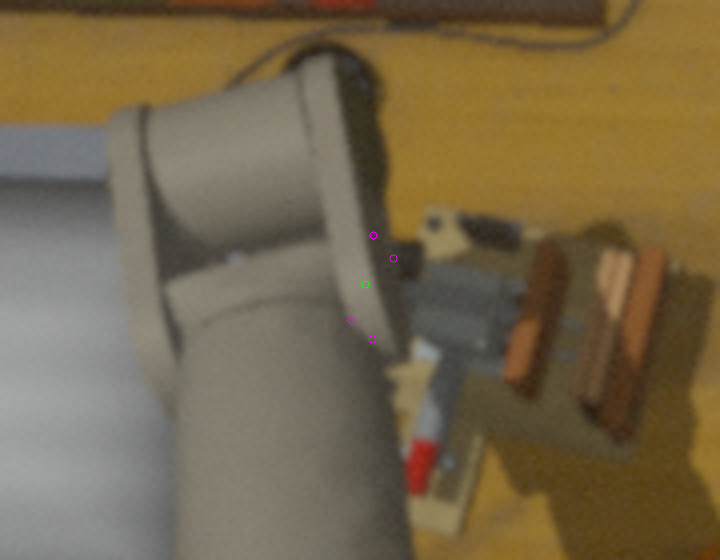

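```bash
python3 - <<'E'
from h import *
S,R=st(); T=S["eef_pos"]
c=capture("side")
pr=lambda w:(lambda q:q[:2]/q[2])(c["mtx"]@(c["R"]@w+c["t"]))
for dz in (0,10,20,30,40):
  print(dz,[pr(T+a*ex+b*ey+[0,0,dz]).round(1).tolist() for a,b in ((0,0),(-11,14.5),(11,14.5))])
c=capture("wrist")
for dz in (0,10,20,30,40):
  print(dz,[(pr(T+a*ex+b*ey+[0,0,dz])*1.5).round(1).tolist() for a,b in ((0,0),(-11,14.5),(-11,-14.5),(-11,-5))])
E
```

```text
0 [[201.8, 275.3], [204.4, 281.4], [191.4, 279.4]]
10 [[201.3, 269.8], [203.9, 275.8], [190.8, 273.8]]
20 [[200.8, 264.3], [203.4, 270.1], [190.3, 268.2]]
30 [[200.3, 258.7], [202.9, 264.4], [189.7, 262.5]]
40 [[199.8, 253.0], [202.4, 258.6], [189.1, 256.8]]
0 [[389.9, 338.3], [421.9, 316.0], [357.9, 316.1], [378.9, 316.1]]
10 [[390.0, 347.9], [423.8, 324.6], [356.3, 324.8], [378.4, 324.7]]
20 [[390.2, 358.6], [425.8, 334.2], [354.5, 334.4], [377.9, 334.3]]
30 [[390.4, 370.6], [428.1, 345.0], [352.6, 345.1], [377.3, 345.1]]
40 [[390.5, 384.0], [430.7, 357.1], [350.3, 357.3], [376.7, 357.2]]
```

The side view shows the fingertips ending at the top edge of the plate ((350,215) in the 4x crop). The wrist view puts them about 35 mm behind the reported TCP. The force is about 0 and the plate has not moved, so the fingers are above it. I'll back off and look again in clear space.

move_arm --pt "0 0 0 0 1.5 0 0" --pt "0 0 0 0 3 0 0" --pt "0 0 0 0 3.8 0 0" --pt "0 0 0 0 3.8 0 0" --pt "0 0 0 0 3.8 0 0"

```text
time_s: 3.73
eef_pos: [621.3, 347.3, 56.3]
ee_rot: [0.005, 0.095, 0.996, 0.002]
force: [0.5, -0.1, 0.3]
grip_width: 0.003
```

```bash
cat > look.py <<'E'
from h import *
import cv2,sys
tag=sys.argv[1]
S,R=st(); T=S["eef_pos"]; go((0,98,56))
for n in ["side","wrist"]:
  c=capture(n); f=np.ascontiguousarray(c["frame"][:,:,::-1])
  pr=lambda w:(lambda q:q[:2]/q[2])(c["mtx"]@(c["R"]@w+c["t"]))
  s,x0,y0=(4,130,175) if n=="side" else (1.5,0,0)
  g=cv2.resize(f[y0:y0+145,x0:x0+195] if n=="side" else f,None,fx=s,fy=s,interpolation=cv2.INTER_CUBIC)
  for w,col in [(T,(0,255,0)),(T+[0,0,35],(255,255,0))]:
    q=(pr(w)-[x0,y0]+.5)*s; cv2.circle(g,(int(q[0]),int(q[1])),4,col,1)
  cv2.imwrite(f"pics/{n}{tag}.png",g)
E
python3 look.py 5
```

```text
press pos [  0.3 106.2  56.3] turn [0.005 0.01  0.   ] shift cm [ 0.03 -0.82  0.03] t 3.7333 F [ 0.51 -0.12  0.27] g 0.0
```

View pics/side5.png

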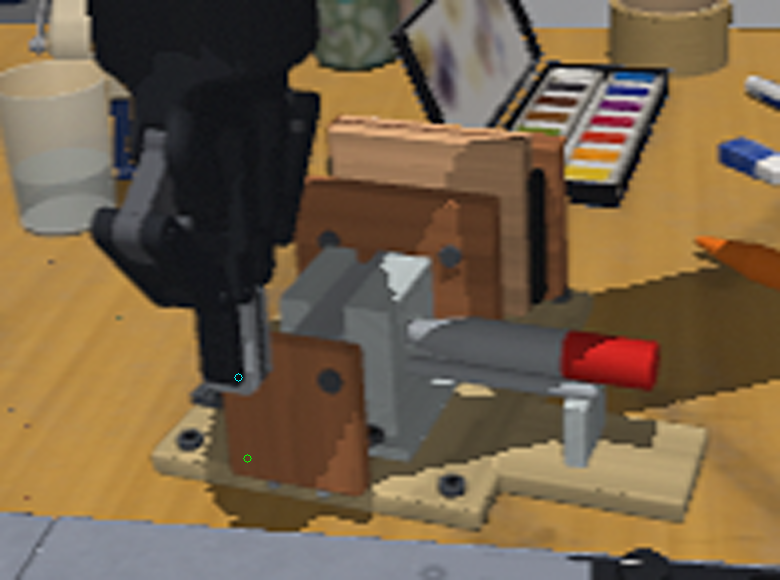

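View pics/wrist5.png

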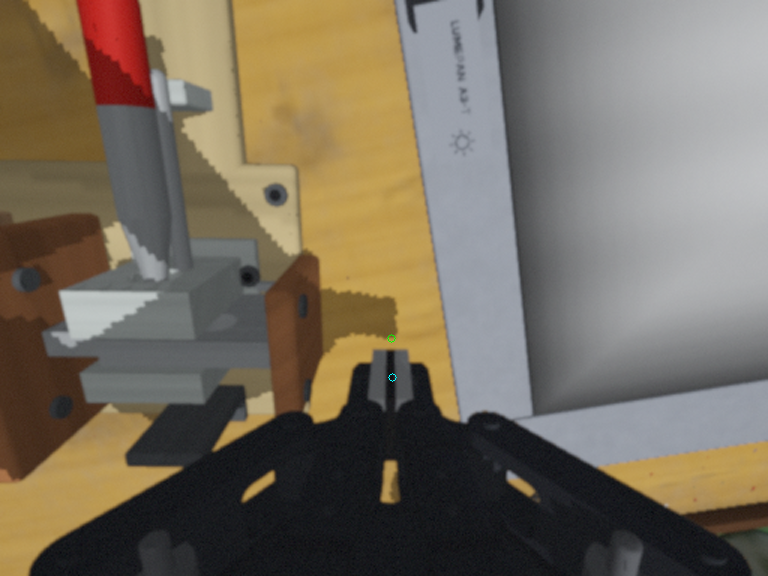

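move_arm --pt "0.003 0.005 0 0 -0.2 1 0" --pt "0.005 0.01 0 0 -0.4 2 0" --pt "0.005 0.01 0 0 -0.4 3 0" --pt "0.005 0.01 0 0 -0.4 3.4 0" --pt "0.005 0.01 0 0 -0.4 3.4 0"

```text
time_s: 4.25
eef_pos: [620.3, 342.4, 20.4]
ee_rot: [-0.001, 0.095, 0.995, -0.001]
force: [-0.0, 0.6, -0.5]
grip_width: 0.001
```

```bash
python3 look.py 6
```

```text
press pos [  0.2 101.1  20.4] turn [-0.001 -0.003 -0.001] shift cm [ 0.03 -0.32 -3.56] t 4.25 F [-0.01  0.63 -0.5 ] g 0.0
```

View pics/side6.png

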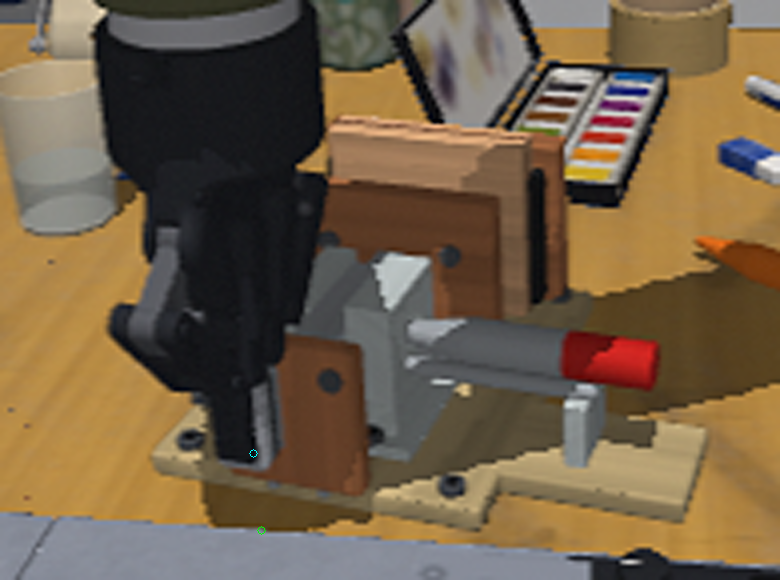

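View pics/wrist6.png

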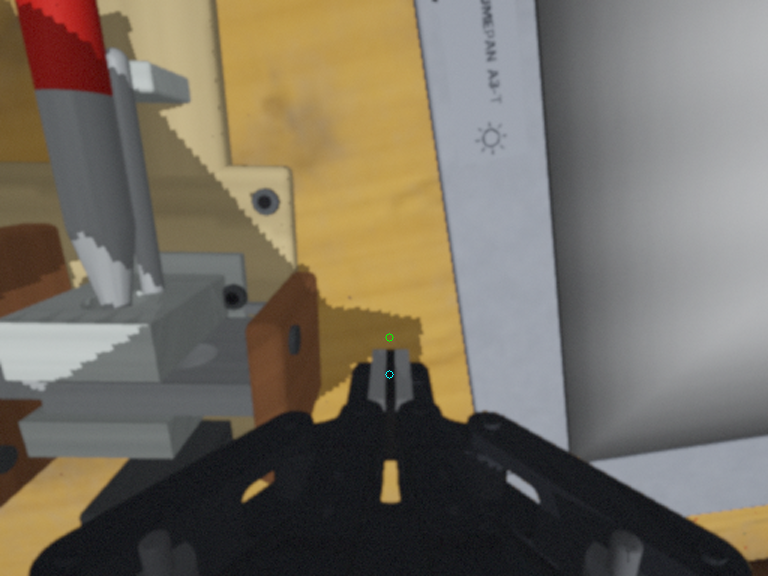

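move_arm --pt "0 0 0 0 -0.5 -0.5 0" --pt "0 0 0 0 -1 -0.6 0" --pt "0 0 0 0 -1.5 -0.6 0" --pt "0 0 0 0 -2 -0.6 0" --pt "0 0 0 0 -2 -0.6 0"

```text
time_s: 4.77
eef_pos: [617.4, 322.1, 28.8]
ee_rot: [0.0, 0.096, 0.995, 0.0]
force: [-0.2, 0.8, -0.1]
grip_width: -0.001
```

```bash
python3 look.py 7
```

```text
press pos [ 1.2 80.7 28.8] turn [ 0.     0.    -0.002] shift cm [ 0.12  1.73 -2.72] t 4.7667 F [-0.18  0.77 -0.1 ] g -0.0
```

View pics/wrist7.png

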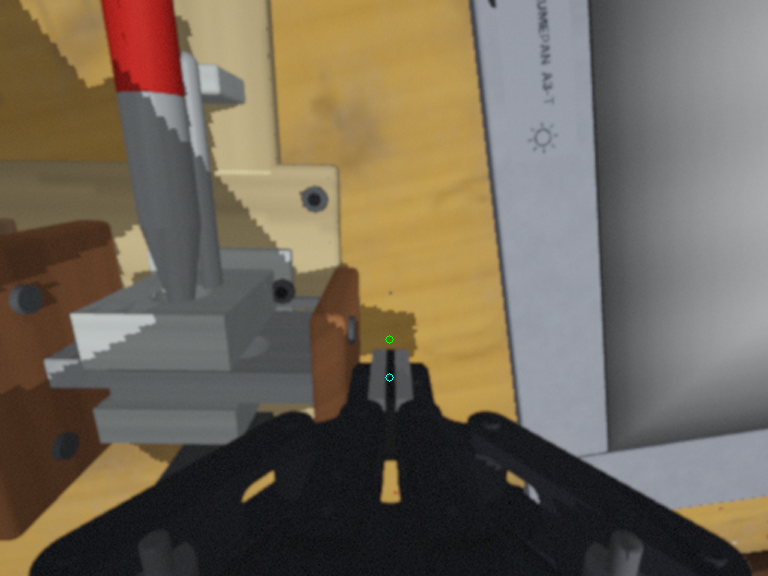

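View pics/side7.png

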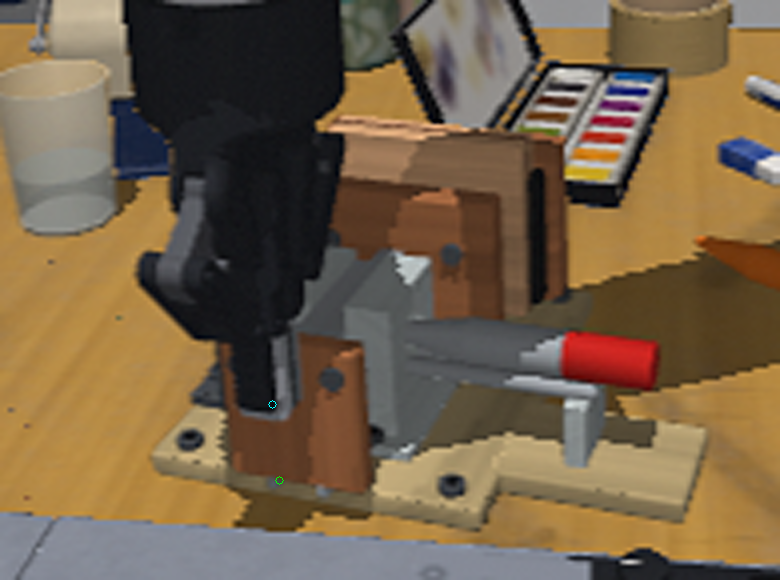

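move_arm --pt "0 0 0 0.1 -0.5 0.3 0" --pt "0 0 0 0.1 -0.9 0.3 0" --pt "0 0 0 0.1 -1.3 0.3 0" --pt "0 0 0 0.1 -1.7 0.3 0" --pt "0 0 0 0.1 -1.7 0.3 0"

```text
time_s: 5.28
eef_pos: [613.0, 305.5, 25.4]
ee_rot: [-0.0, 0.096, 0.995, -0.0]
force: [0.2, -0.5, 0.3]
grip_width: 0.003
```

```bash
python3 look.py 8
```

```text
press pos [-0.  63.6 25.4] turn [-0.    -0.001 -0.002] shift cm [ 0.01  3.44 -3.06] t 5.2833 F [ 0.21 -0.47  0.35] g 0.0
```

View pics/wrist8.png

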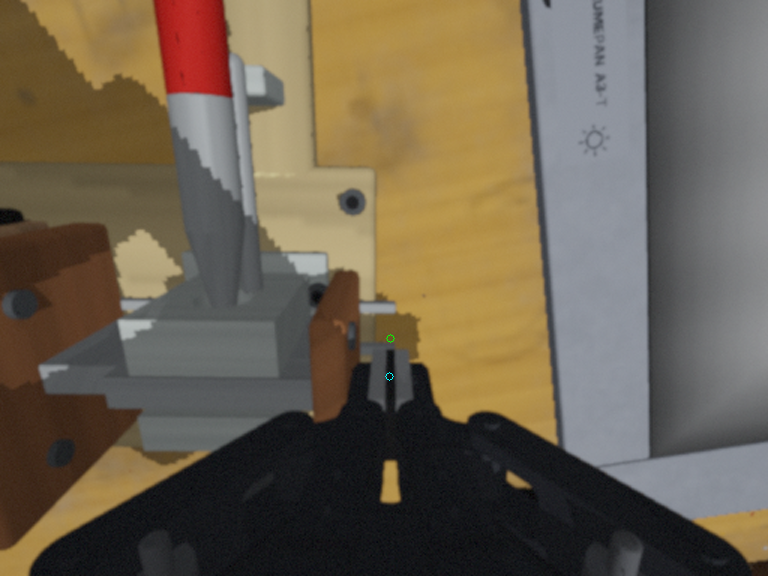

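View pics/side8.png

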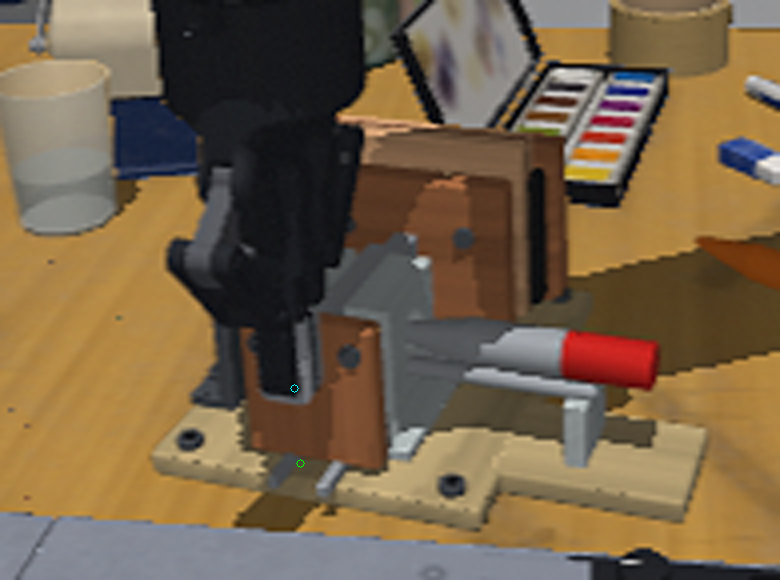

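move_arm --pt "0 0 0 0 -0.3 0 0" --pt "0 0 0 0 -0.6 0 0" --pt "0 0 0 0 -0.9 0 0" --pt "0 0 0 0 -0.9 0 0" --pt "0 0 0 0 -0.9 0 0"

```text
time_s: 5.8
eef_pos: [611.4, 297.2, 25.6]
ee_rot: [-0.0, 0.095, 0.995, 0.0]
force: [-0.6, 1.6, -0.3]
grip_width: -0.001
```

```bash
python3 look.py 9
```

```text
press pos [-0.1 55.1 25.6] turn [-0.    -0.    -0.001] shift cm [ 0.    4.29 -3.04] t 5.8 F [-0.64  1.59 -0.3 ] g -0.0
```

View pics/side9.png

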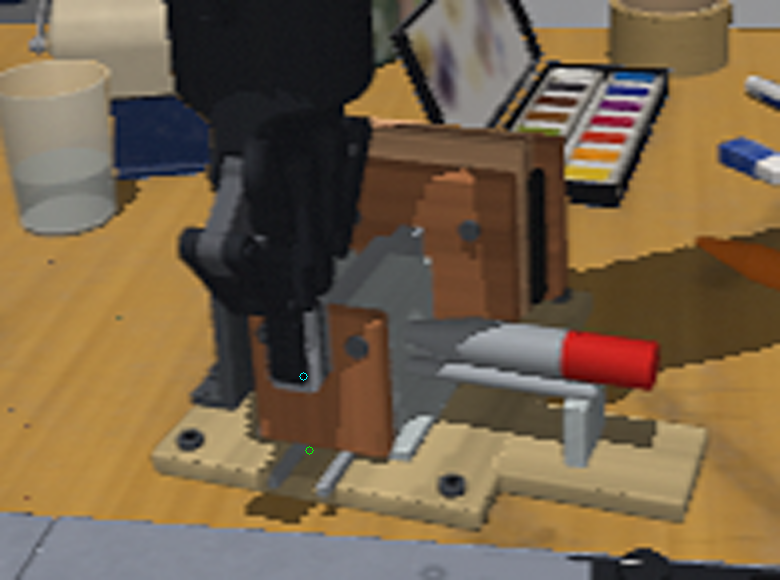

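move_arm --pt "0 0 0 0 -0.2 0 0" --pt "0 0 0 0 -0.4 0 0" --pt "0 0 0 0 -0.4 0 0" --pt "0 0 0 0 -0.4 0 0"

```text
time_s: 6.23
eef_pos: [611.6, 297.0, 25.8]
ee_rot: [0.002, 0.095, 0.995, 0.003]
force: [6.2, 20.3, -6.0]
grip_width: -0.001
```

move_arm --pt "0 0 0 0 -0.2 0 0" --pt "0 0 0 0 -0.3 0 0" --pt "0 0 0 0 -0.3 0 0" --pt "0 0 0 0 -0.3 0 0"

```text
time_s: 6.57
eef_pos: [611.8, 297.4, 25.9]
ee_rot: [0.003, 0.095, 0.995, 0.006]
force: [7.1, 17.5, -5.5]
grip_width: 0.001
```

```bash
python3 look.py 10; python3 - <<'E'
from h import *
import cv2
c=capture("top");cv2.imwrite("pics/top10.png",cv2.resize(c["frame"][150:235,140:240,::-1],None,fx=7,fy=7,interpolation=cv2.INTER_CUBIC))
E
```

```text
press pos [ 0.3 55.4 25.9] turn [0.014 0.006 0.   ] shift cm [ 0.01  4.31 -2.95] t 6.5667 F [ 7.13 17.52 -5.5 ] g 0.0
```

View pics/side10.png

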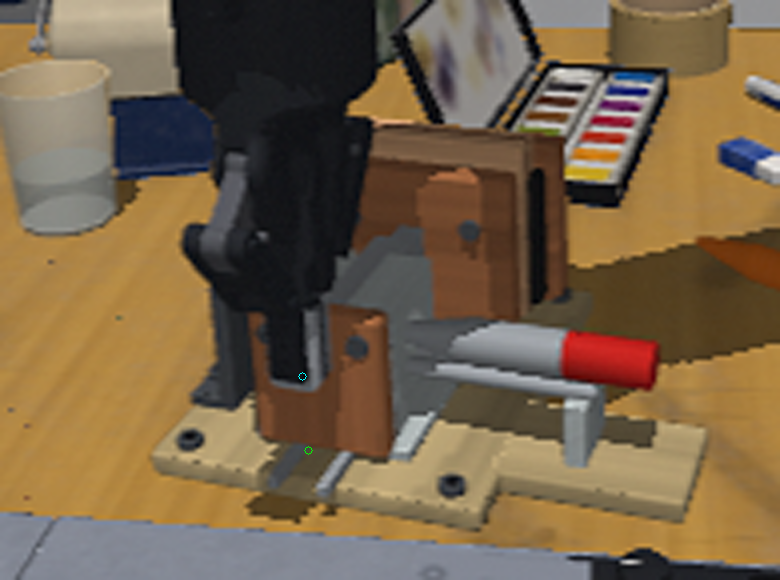

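View pics/top10.png

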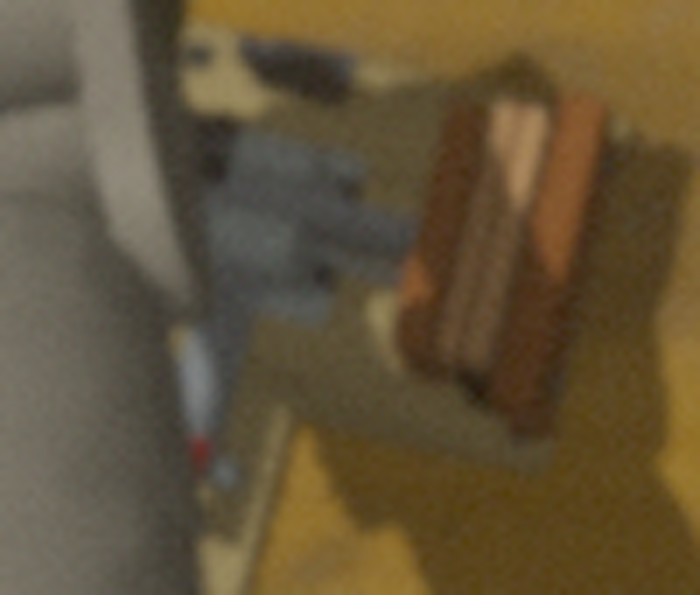

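Force jumped to about 19 N with the tool stopped at y≈55. The rubber alone could not give that, so I'm checking for a stray contact.

View pics/wrist10.png

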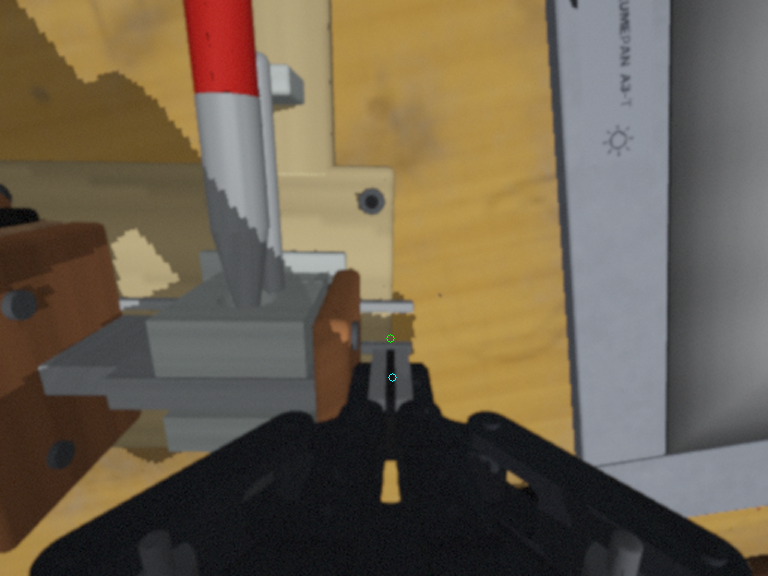

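```bash
python3 - <<'E'
from h import *
import cv2
S,R=st(); print(S["wrist_torque"],S["force"])
c=capture("side");cv2.imwrite("pics/side10b.png",cv2.resize(c["frame"][190:290,165:285,::-1],None,fx=6,fy=6,interpolation=cv2.INTER_CUBIC))
E
```

```text
[ 2.80778738 -0.99893849  0.06179712] [ 6.93373243 17.46203954 -5.64695957]
```

View pics/side10b.png

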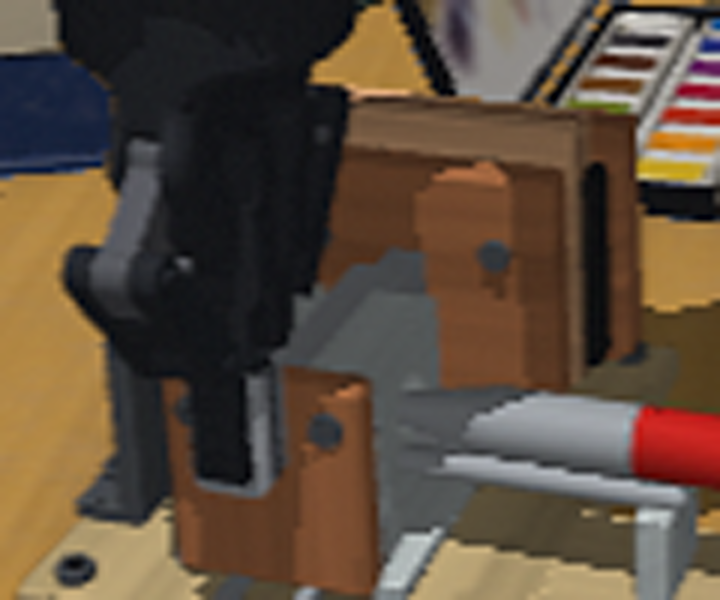

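```bash
python3 - <<'E'
from h import *
c=capture("side")
pr=lambda w:(lambda q:q[:2]/q[2])(c["mtx"]@(c["R"]@w+c["t"]))
for Y in (64.4,60,50,45,40,35): print(Y,[pr(W(X)).round(1).tolist() for X in ((-30,Y,82),(-30,Y,16),(-30,Y-12,82))])
print([((pr(W(X))-[165,190])*6).round().tolist() for X in ((-28,25,78),(-8,25,78),(8,25,78),(22,25,78),(-28,-25,78))])
c=capture("wrist")
for Y in (64.4,50,45,40,35): print(Y,[(pr(W(X))*1.5).round(1).tolist() for X in ((-30,Y,82),(-30,Y-12,82),(-30,Y,16))])
print([(pr(W(X))*1.5).round(1).tolist() for X in ((-28,25,78),(-28,-25,78),(22,25,78),(-8,25,78))])
E
```

```text
64.4 [[219.6, 262.5], [222.1, 298.3], [222.4, 258.6]]
60 [[220.7, 261.0], [223.1, 296.7], [223.5, 257.2]]
50 [[223.0, 257.8], [225.3, 293.1], [225.7, 254.1]]
45 [[224.1, 256.3], [226.4, 291.3], [226.8, 252.6]]
40 [[225.3, 254.8], [227.5, 289.6], [227.9, 251.2]]
35 [[226.4, 253.2], [228.5, 287.9], [229.0, 249.7]]
[[375.0, 374.0], [308.0, 365.0], [255.0, 358.0], [209.0, 352.0], [435.0, 292.0]]
64.4 [[421.9, 324.0], [383.1, 324.2], [409.4, 269.1]]
50 [[375.3, 324.2], [336.4, 324.4], [378.2, 269.2]]
45 [[359.1, 324.3], [320.1, 324.5], [367.4, 269.2]]
40 [[342.9, 324.4], [303.9, 324.6], [356.5, 269.3]]
35 [[326.6, 324.5], [287.6, 324.7], [345.7, 269.3]]
[[297.2, 325.6], [139.1, 326.4], [306.8, 455.5], [301.3, 381.1]]
```

```bash
python3 - <<'E'
import numpy as np
from scipy.optimize import least_squares
from fit import T,S,proj,world,d
p=np.load("p.npy")
for n,ts,ss in [("jaw top +y -x",(313,315),(470,158)),("panel top +y -x",(405,335),(508,84)),("jaw top +y +x",(362,102),(215,137)),("panel top +y +x",(455,120),(262,62)),("fixed -x -y?",(475,385),(556,72))]:
    r=least_squares(lambda X:np.r_[proj("top",world(p,X))-T(ts),proj("side",world(p,X))-S(ss)],[0,-50,90])
    print(n,r.x.round(1),r.fun.round(1))
E
```

```text
jaw top +y -x [-50.2 -50.7  92.9] [ 0.   0.1 -0.1 -0. ]
panel top +y -x [-52.3 -94.  104.2] [-0.   0.3 -0.2 -0. ]
jaw top +y +x [ 49.  -48.7  91.7] [-0.  -0.1  0.1  0. ]
panel top +y +x [ 47.4 -92.8 104.5] [-0.  -0.3  0.2  0. ]
fixed -x -y? [ -63.8 -127.3   96.5] [ 0.  -0.6  0.4  0.1]
```

```bash
python3 - <<'E'
from h import *
c=capture("side")
pr=lambda w:(lambda q:((q[:2]/q[2])-[165,190])*6)(c["mtx"]@(c["R"]@w+c["t"]))
for Y in (-50,-65,-70,-75,-80,-85): print(Y,[pr(W(X)).round(1).tolist() for X in ((-50,Y,92.5),(-50,Y-12,92.5),(-50,Y,25))])
print("panel",pr(W((-51,-93.5,104))),pr(W((-51,-93.5,16))))
g=c["frame"][205:260,215:285,::-1]
import cv2;cv2.imwrite("pics/jaw11.png",cv2.resize(g,None,fx=10,fy=10,interpolation=cv2.INTER_CUBIC))
import pickle
g=pickle.load(open("cap0.pkl","rb"))["side"]["frame"][205:260,215:285,::-1]
cv2.imwrite("pics/jaw0.png",cv2.resize(g,None,fx=10,fy=10,interpolation=cv2.INTER_CUBIC))
E
```

```text
-50 [[529.7, 219.4], [541.1, 202.9], [535.9, 416.1]]
-65 [[543.9, 198.9], [554.8, 183.1], [549.5, 392.5]]
-70 [[548.5, 192.2], [559.3, 176.6], [554.0, 384.8]]
-75 [[553.0, 185.7], [563.7, 170.3], [558.3, 377.2]]
-80 [[557.5, 179.2], [568.0, 164.0], [562.6, 369.7]]
-85 [[561.9, 172.8], [572.3, 157.8], [566.9, 362.4]]
panel [571.5560341  129.15214306] [577.50105685 374.49770851]
```

View pics/jaw11.png

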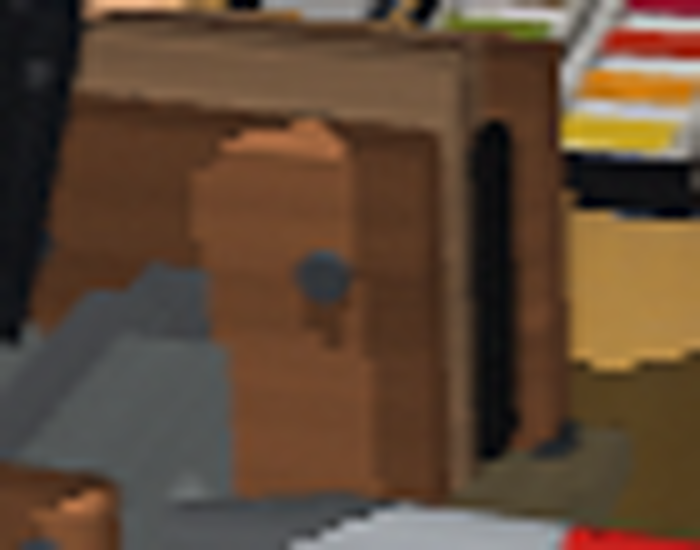

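View pics/jaw0.png

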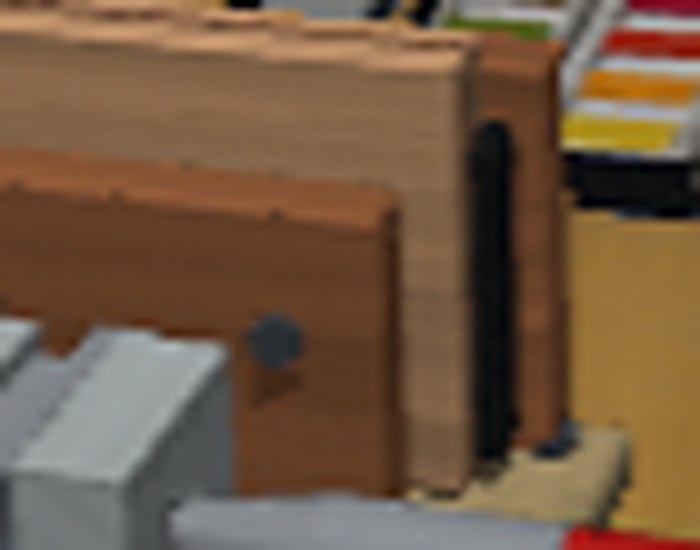

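```bash
python3 - <<'E'
from h import *
import cv2
c=capture("wrist")
g=c["frame"][170:300,20:290,::-1]
cv2.imwrite("pics/wz11.png",cv2.resize(g,None,fx=2.9,fy=4,interpolation=cv2.INTER_CUBIC))
g=c["frame"][175:285,180:270,::-1]
cv2.imwrite("pics/wz11b.png",cv2.convertScaleAbs(cv2.resize(g,None,fx=5.4,fy=5.4,interpolation=cv2.INTER_CUBIC),alpha=1.6,beta=20))
E
```

```text
(no output)
```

View pics/wz11b.png

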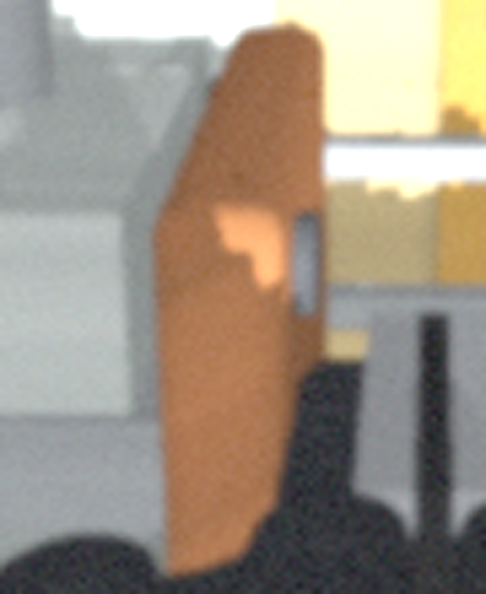

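View pics/wz11.png

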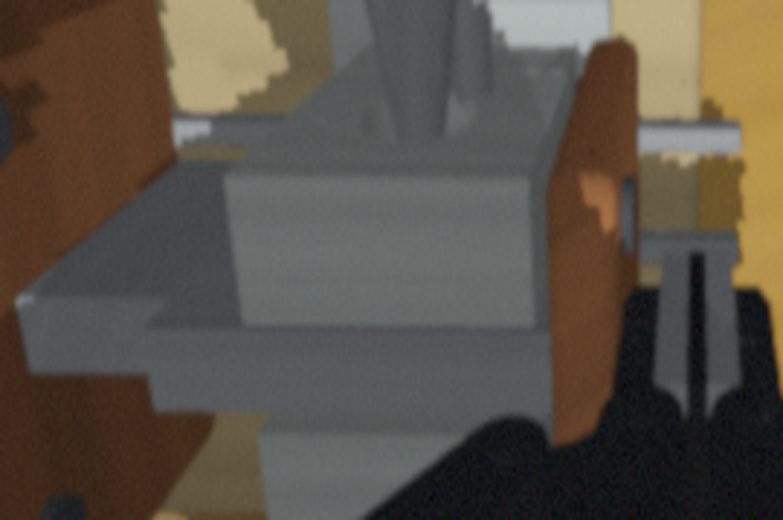

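move_arm --pt "0 0 0 0 0.2 0 0" --pt "0 0 0 0 0.6 0 0" --pt "0 0 0 0 1 0 0" --pt "0 0 0 0 1.4 0 0" --pt "0 0 0 0 1.4 0 0"

```text
time_s: 7.38
eef_pos: [614.5, 311.6, 26.1]
ee_rot: [0.004, 0.094, 0.996, 0.006]
force: [-0.4, 0.4, -0.3]
grip_width: 0.004
```

```bash
python3 look.py 12
```

```text
press pos [ 0.3 69.8 26.1] turn [0.013 0.006 0.   ] shift cm [ 0.01  2.86 -2.95] t 7.3833 F [-0.38  0.39 -0.34] g 0.0
```

View pics/wrist12.png

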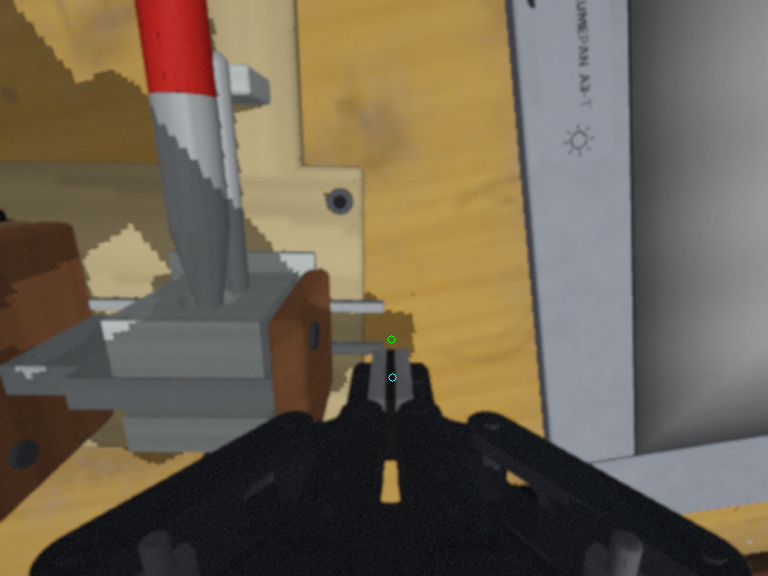

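View pics/side12.png

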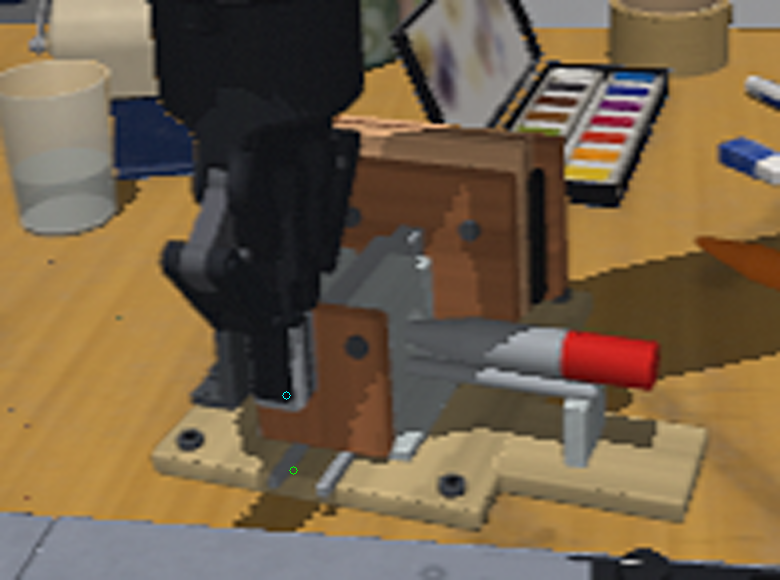

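The plate did not spring back, so the panel was not reached. The block was the gripper's side linkage meeting the fixed lugs as the tool reached y≈55. I'll back off, raise, and turn the tool 90° so the linkage lies along x, clear of the lugs.

move_arm --pt "0 0 0 0 1.5 -1 0" --pt "0 0 0 0 3 -2.5 0" --pt "0 0 0.12 0 4 -3.5 0" --pt "0 0 0.24 0 4 -3.5 0" --pt "0 0 0.36 0 4 -3.5 0"

```text
time_s: 7.9
eef_pos: [622.0, 350.3, 62.3]
ee_rot: [0.003, 0.274, 0.962, 0.007]
force: [-0.1, 0.3, -1.1]
grip_width: -0.002
```

move_arm --pt "0 0 0.12 0 0 0 0" --pt "0 0 0.24 0 0 0 0" --pt "0 0 0.36 0 0 0 0" --pt "0 0 0.48 0 0 0 0" --pt "0 0 0.6 0 0 0 0"

```text
time_s: 8.32
eef_pos: [622.0, 350.0, 62.3]
ee_rot: [0.001, 0.548, 0.836, 0.007]
force: [1.0, 0.7, 0.0]
grip_width: 0.005
```

move_arm --pt "0 0 0.12 0 0 0 0" --pt "0 0 0.24 0 0 0 0" --pt "0 0 0.36 0 0 0 0" --pt "0 0 0.48 0 0 0 0" --pt "0 0 0.6 0 0 0 0"

```text
time_s: 8.73
eef_pos: [622.0, 349.6, 62.2]
ee_rot: [-0.002, 0.773, 0.634, 0.007]
force: [-0.6, 0.7, -0.4]
grip_width: -0.001
```

```bash
cat >> h.py <<'E'
R90=Rt*Ro.from_rotvec([0,0,np.pi/2])
E
python3 - <<'E'
from h import *
go((0,70,30),R90); print(st()[0]["joints"].round(2), st()[1].as_matrix()[:,0], ey)
E
```

```text
press pos [  0.5 108.5  62.2] turn [ 0.007 -0.013 -0.007] shift cm [-3.9  -0.05  3.17] t 8.7333 F [-0.57  0.67 -0.38] g -0.0
[0.35 0.84 1.   0.01 1.29 0.54] [0.19516507 0.9806834  0.013064  ] [0.18854225 0.98206508 0.        ]
```

move_arm --pt "0.007 -0.013 0 -0.5 0 1.2 0" --pt "0.007 -0.013 0 -1.5 0 2.4 0" --pt "0.007 -0.013 0 -2.5 0 3.3 0" --pt "0.007 -0.013 0 -3 0 3.3 0" --pt "0.007 -0.013 0 -3 0 3.3 0"

```text
time_s: 9.15
eef_pos: [616.2, 319.2, 28.0]
ee_rot: [-0.0, 0.773, 0.635, -0.001]
force: [-0.3, -0.0, 0.2]
grip_width: 0.001
```

```bash
sed -i 's/go((0,98,56))/go((0,40,28),R90)/' look.py; python3 look.py 13
```

```text
press pos [ 0.5 77.6 28. ] turn [-0.002  0.001 -0.006] shift cm [-3.76 -0.03  0.01] t 9.15 F [-0.26 -0.05  0.23] g 0.0
```

View pics/wrist13.png

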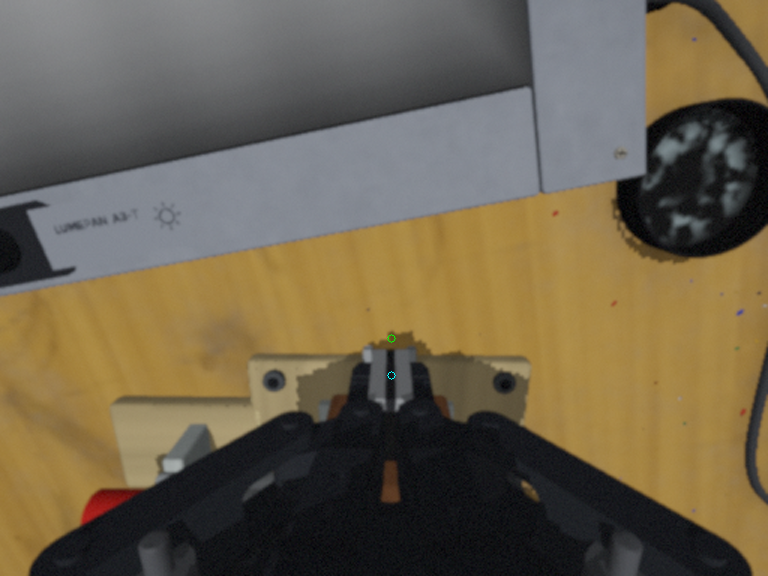

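View pics/side13.png

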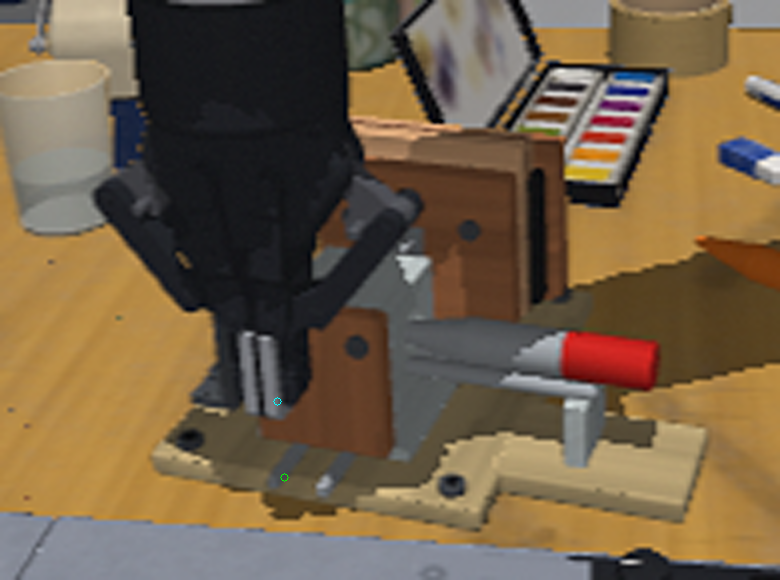

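move_arm --pt "0 0 0 -0.7 0 0 0" --pt "0 0 0 -1.4 0 0 0" --pt "0 0 0 -2 0 0 0" --pt "0 0 0 -2.4 0 0 0" --pt "0 0 0 -2.4 0 0 0"

```text
time_s: 9.67
eef_pos: [612.3, 296.1, 29.7]
ee_rot: [0.0, 0.773, 0.634, 0.0]
force: [0.1, -0.4, 1.1]
grip_width: 0.004
```

move_arm --pt "0 0 0 -0.2 0 0 0" --pt "0 0 0 -0.4 0 0 0" --pt "0 0 0 -0.4 0 0 0" --pt "0 0 0 -0.4 0 0 0"

```text
time_s: 10.0
eef_pos: [612.0, 294.3, 29.9]
ee_rot: [-0.001, 0.773, 0.635, 0.002]
force: [3.3, 9.6, -3.2]
grip_width: 0.0
```

```bash
python3 look.py 14
```

```text
press pos [ 1.1 52.3 29.9] turn [ 0.002 -0.005 -0.006] shift cm [-1.23 -0.1   0.18] t 10.0 F [ 3.33  9.55 -3.21] g 0.0
```

View pics/side14.png

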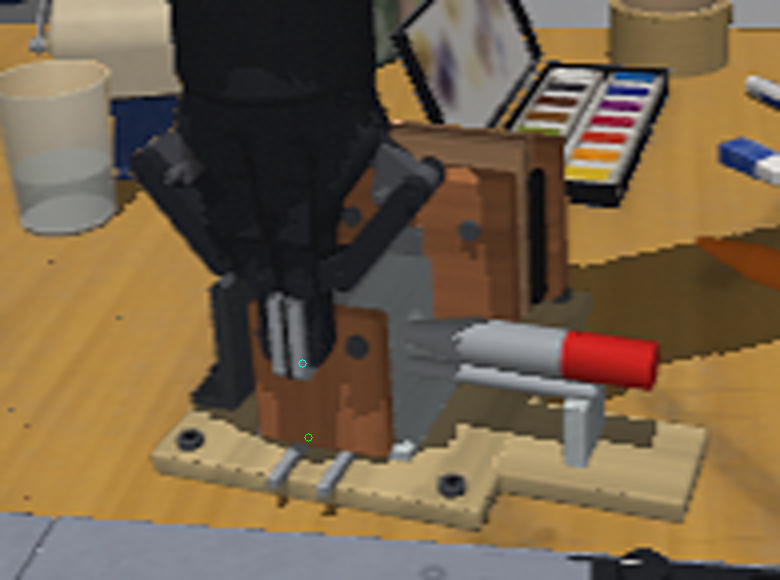

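move_arm --pt "0 0 0 0.5 0 -0.5 0" --pt "0 0 0 1 0 -3.5 0" --pt "0 0 0 1 0 -7 0" --pt "0 0 -0.12 1 -0.5 -10.5 0" --pt "0 0 -0.24 0 -1 -13 0"

```text
time_s: 10.52
eef_pos: [602.2, 297.1, 163.4]
ee_rot: [0.001, 0.689, 0.725, 0.004]
force: [0.8, -0.4, 0.4]
grip_width: -0.005
```

```bash
python3 - <<'E'
from h import *
go((-60,-85,160))
E
```

```text
press pos [ -9.1  53.3 163.4] turn [ 0.009  0.    -1.33 ] shift cm [-12.22  -8.24   0.23] t 10.5167 F [ 0.8  -0.39  0.36] g -0.0
```

move_arm --pt "0 0 -0.12 -2.5 -1.6 0 0" --pt "0 0 -0.24 -5 -3.3 0 0" --pt "0 0 -0.36 -7.5 -5 0 0" --pt "0 0 -0.48 -10 -6.6 0 0" --pt "0 0 -0.6 -12.2 -8.2 0 0"

```text
time_s: 10.93
eef_pos: [525.7, 169.9, 162.7]
ee_rot: [0.002, 0.441, 0.897, 0.004]
force: [-0.3, -0.5, 0.2]
grip_width: -0.001
```

move_arm --pt "0 0 -0.12 0 0 0 0" --pt "0 0 -0.24 0 0 0 0" --pt "0 0 -0.36 0 0 0 0" --pt "0 0 -0.48 0 0 0 0" --pt "0 0 -0.6 0 0 0 0"

```text
time_s: 11.35
eef_pos: [525.7, 169.9, 163.3]
ee_rot: [0.003, 0.153, 0.988, 0.003]
force: [0.0, 0.6, 1.0]
grip_width: 0.001
```

```bash
python3 - <<'E'
from h import *
import cv2
go((-60,-85,160))
c=capture("wrist"); cv2.imwrite("pics/w15.png",cv2.resize(c["frame"][:,:,::-1],(768,576)))
c=capture("top");cv2.imwrite("pics/top15.png",cv2.resize(c["frame"][140:240,130:240,::-1],None,fx=6,fy=6,interpolation=cv2.INTER_CUBIC))
c=capture("side");cv2.imwrite("pics/side15.png",cv2.resize(c["frame"][185:315,150:315,::-1],None,fx=4.6,fy=4.6,interpolation=cv2.INTER_CUBIC))
E
```

```text
press pos [-60.2 -86.1 163.3] turn [ 0.006  0.006 -0.118] shift cm [-0.    0.11  0.33] t 11.35 F [0.01 0.59 0.95] g 0.0
```

View pics/w15.png

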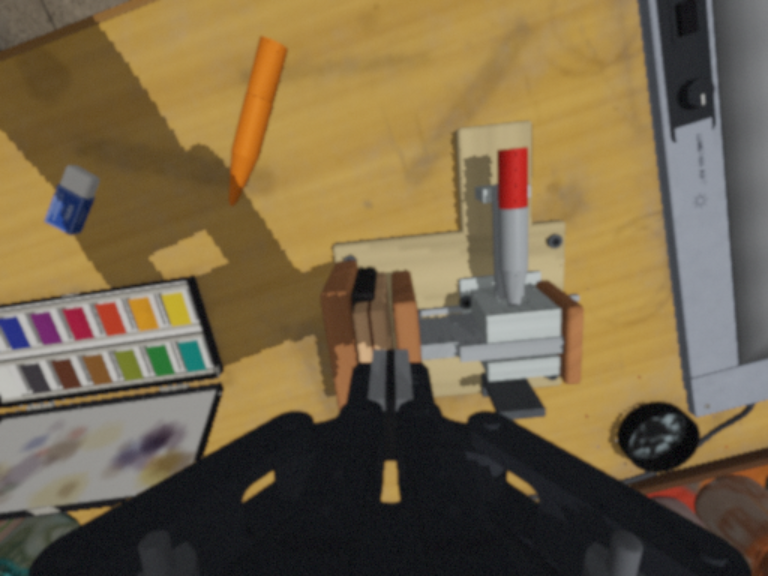

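View pics/side15.png

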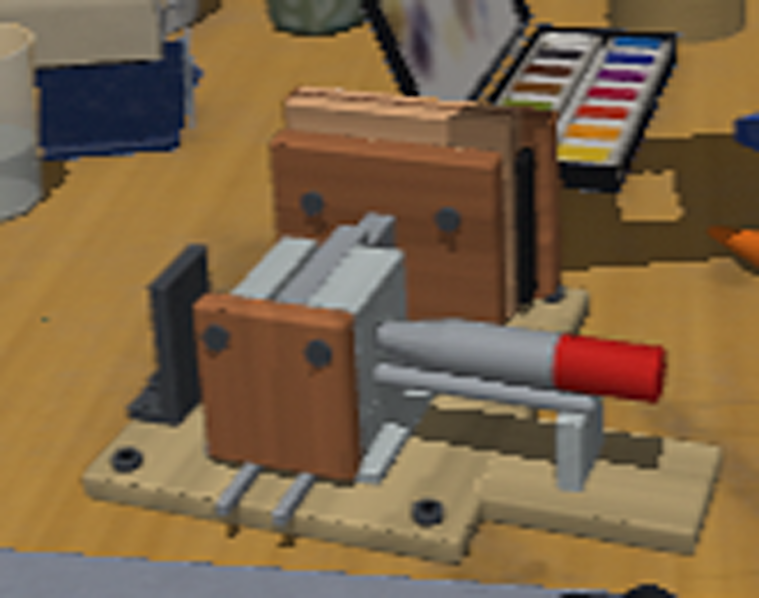

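```bash
python3 - <<'E'
from h import *
import cv2
c=capture("wrist"); g=c["frame"][165:260,210:395,::-1]
cv2.imwrite("pics/w15z.png",cv2.convertScaleAbs(cv2.resize(g,None,fx=4.3,fy=6,interpolation=cv2.INTER_CUBIC),alpha=1.3,beta=10))
pr=lambda w:(lambda q:q[:2]/q[2])(c["mtx"]@(c["R"]@w+c["t"]))
f=lambda X:((pr(W(X))-[210,165])*[4.3,6]).round().tolist()
for Y in (-70,-75,-80,-85,-90,-95): print(Y,f((-50,Y,92.5)),f((-50,Y,104)))
print("lug",f((-28,25,78)),f((-28,-25,78)), "plate",f((-30,40,82)),f((-30,28,82)))
E
```

```text
-70 [291.0, 223.0] [295.0, 248.0]
-75 [269.0, 227.0] [272.0, 252.0]
-80 [246.0, 230.0] [248.0, 256.0]
-85 [224.0, 234.0] [225.0, 260.0]
-90 [201.0, 238.0] [201.0, 264.0]
-95 [179.0, 242.0] [178.0, 268.0]
lug [699.0, 248.0] [486.0, 283.0] plate [771.0, 234.0] [719.0, 243.0]
```

View pics/w15z.png

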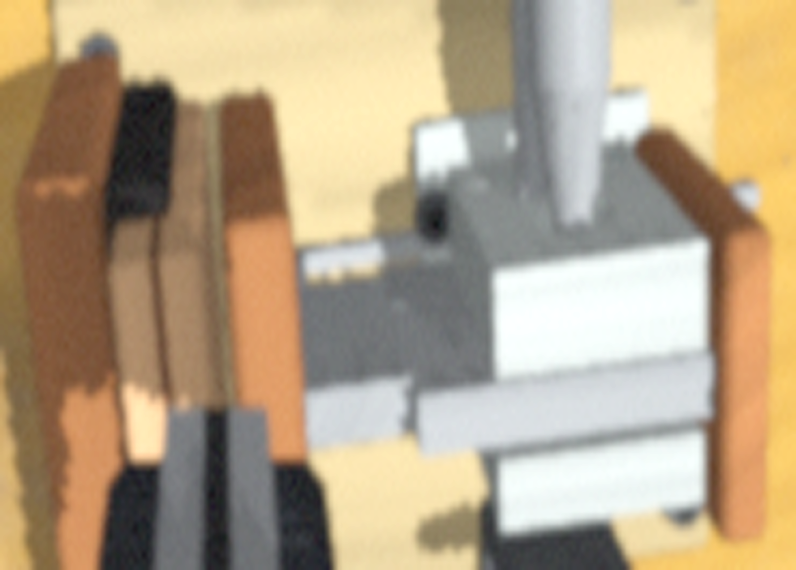

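View pics/top15.png

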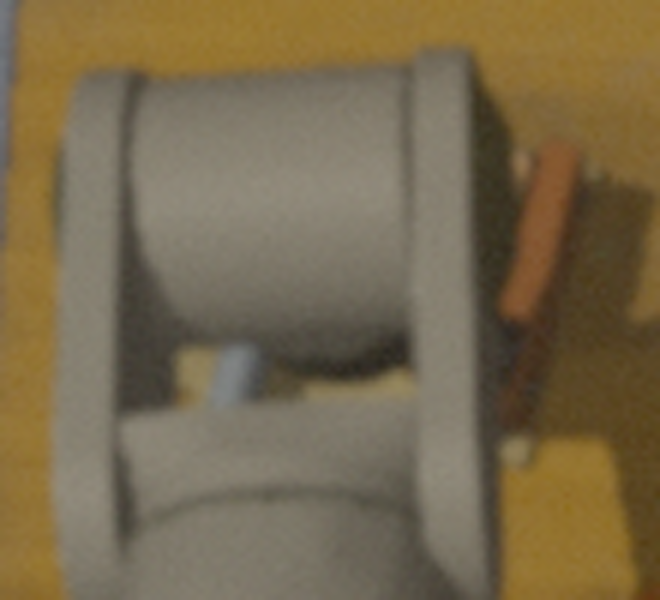

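There is a sliver of about 3 mm between panel and jaw at (212,250) in the zoom, so the jaw may not be on the panel yet. I'll look straight down on the gap between end plate and lug to find what is stopping it.

move_arm --pt "0 0 -0.1 -2 3 0 0" --pt "0 0 -0.118 -4 6 0.5 0" --pt "0 0 -0.118 -6 9 1.5 0" --pt "0 0 -0.118 -8 11.5 2.5 0" --pt "0 0 -0.118 -8 11.5 2.5 0"

```text
time_s: 11.97
eef_pos: [639.3, 256.5, 133.9]
ee_rot: [0.001, 0.101, 0.995, 0.002]
force: [-1.1, -0.9, -1.6]
grip_width: -0.0
```

```bash
python3 - <<'E'
from h import *
import cv2
go((0,80,40))
c=capture("wrist"); cv2.imwrite("pics/w16.png",cv2.resize(c["frame"][:,:,::-1],(768,576)))
pr=lambda w:(lambda q:q[:2]/q[2]*1.5)(c["mtx"]@(c["R"]@w+c["t"]))
for X in [(-28,25,78),(-28,-25,78),(-30,39,82),(-30,27,82),(-30,39,16),(-50,-72,92.5)]: print(X,pr(W(X)).round())
g=c["frame"][110:260,150:390,::-1]
cv2.imwrite("pics/w16z.png",cv2.convertScaleAbs(cv2.resize(g,None,fx=3.3,fy=3.9,interpolation=cv2.INTER_CUBIC),alpha=1.3,beta=10))
E
```

```text
press pos [ 35.   20.4 133.9] turn [ 0.005  0.001 -0.012] shift cm [3.58 5.88 9.41] t 11.9667 F [-1.12 -0.9  -1.64] g -0.0
(-28, 25, 78) [397. 189.]
(-28, -25, 78) [305. 191.]
(-30, 39, 82) [423. 186.]
(-30, 27, 82) [401. 186.]
(-30, 39, 16) [415. 180.]
(-50, -72, 92.5) [201. 148.]
```

View pics/w16.png

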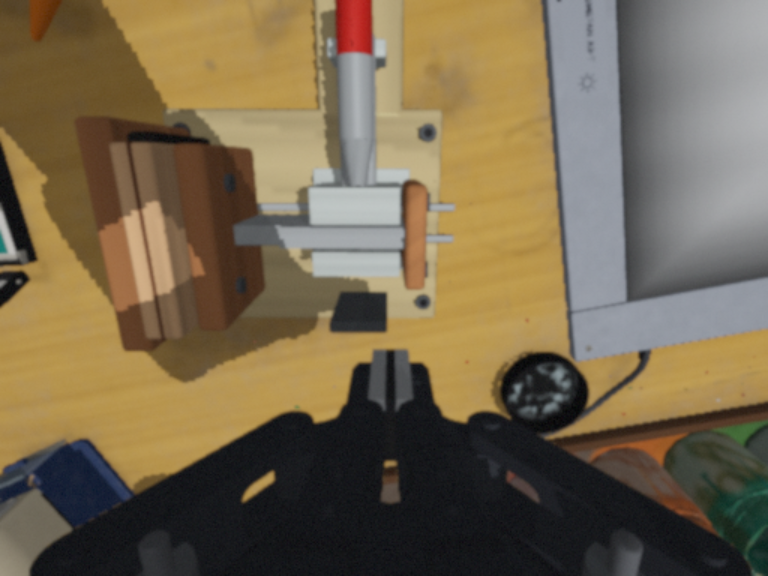

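View pics/w16z.png

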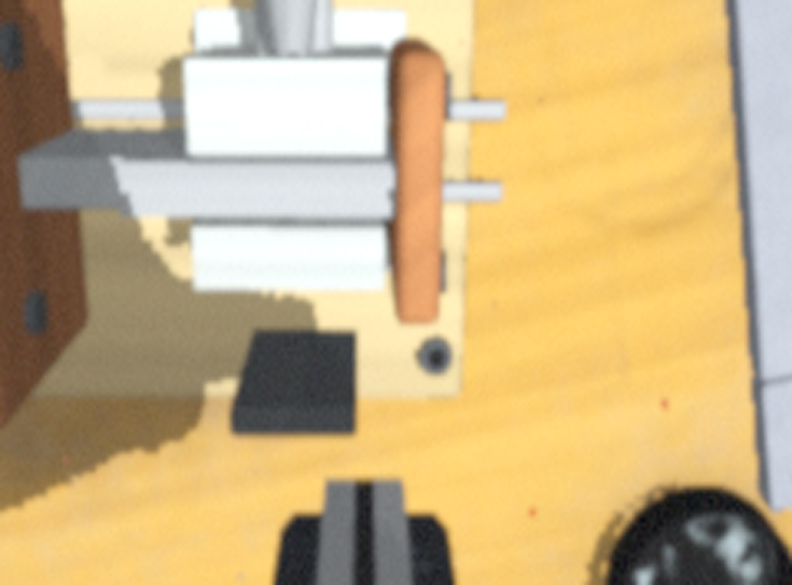

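move_arm --pt "0 0 0 1.5 3 0 0" --pt "0 0 0 3 5 1 0" --pt "0 0 -0.01 3.6 5.8 4 0" --pt "0 0 -0.01 3.6 5.8 7 0" --pt "0 0 -0.01 3.6 5.8 9.3 0"

```text
time_s: 12.43
eef_pos: [613.3, 320.0, 41.9]
ee_rot: [0.001, 0.096, 0.995, 0.002]
force: [0.6, 0.7, -0.1]
grip_width: 0.004
```

move_arm --pt "0 0 0 0 0 0 0" --pt "0 0 0 0 0 0 0"

```text
time_s: 12.6
eef_pos: [612.6, 319.6, 42.3]
ee_rot: [0.0, 0.097, 0.995, 0.002]
force: [0.4, 0.4, 0.7]
grip_width: 0.001
```

```bash
sed -i 's/,R90)/)/' look.py; python3 look.py 17
```

```text
press pos [-3.1 77.3 42.3] turn [ 0.003  0.001 -0.005] shift cm [-0.32 -3.73  1.42] t 12.6 F [0.41 0.41 0.72] g 0.0
```

View pics/side17.png

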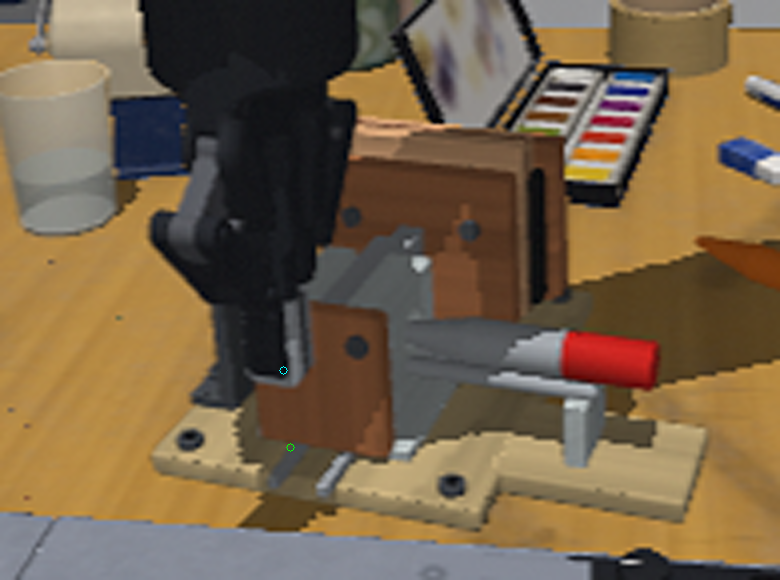

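move_arm --pt "0 0 0 0 -0.7 0 0" --pt "0 0 0 0 -1.4 0 0" --pt "0 0 0 0 -1.9 0 0" --pt "0 0 0 0 -2.1 0 0" --pt "0 0 0 0 -2.1 0 0"

```text
time_s: 13.12
eef_pos: [610.3, 298.6, 45.0]
ee_rot: [0.003, 0.097, 0.995, 0.003]
force: [-0.0, -0.6, -0.5]
grip_width: 0.004
```

move_arm --pt "0 0 0 0 -0.15 0 0" --pt "0 0 0 0 -0.3 0 0" --pt "0 0 0 0 -0.3 0 0"

```text
time_s: 13.37
eef_pos: [609.7, 295.5, 44.9]
ee_rot: [0.003, 0.097, 0.995, 0.003]
force: [-0.3, -0.6, -0.1]
grip_width: -0.001
```

```bash
python3 look.py 18;  python3 - <<'E'
from h import *
S,R=st(); print(S["wrist_torque"],S["force"],S["force"]@ey)
E
```

```text
press pos [-1.3 53.1 44.9] turn [ 0.006  0.005 -0.005] shift cm [-0.13 -1.32  1.68] t 13.3667 F [-0.34 -0.58 -0.06] g -0.0
[-0.03931768  0.04773581  0.01412406] [ 6.62320734e-04 -8.52840565e-01  1.43781125e-01] -0.8374200620386721
```

View pics/wrist18.png

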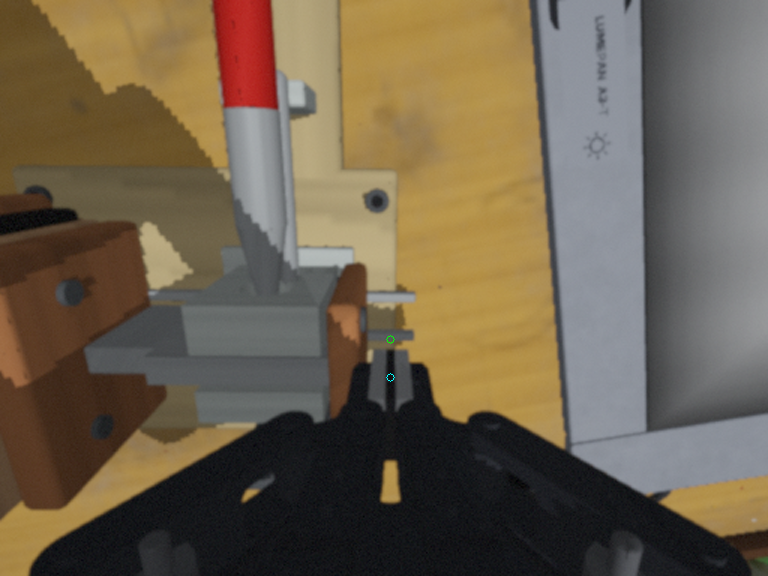

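move_arm --pt "0 0 0 0 0.5 0 0" --pt "0 0 0 0 1.2 0 0" --pt "0 0 0 0.1 1.2 0.8 0" --pt "0 0 0 0.1 1.2 1.3 0" --pt "0 0 0 0.1 1.2 1.3 0"

```text
time_s: 13.88
eef_pos: [610.1, 307.7, 29.8]
ee_rot: [0.001, 0.097, 0.995, 0.002]
force: [-0.2, -0.5, -0.3]
grip_width: 0.001
```

move_arm --pt "0 0 0 0 -0.4 0 0" --pt "0 0 0 0 -0.8 0 0" --pt "0 0 0 0 -1 0 0" --pt "0 0 0 0 -1.1 0 0" --pt "0 0 0 0 -1.1 0 0"

```text
time_s: 14.3
eef_pos: [608.2, 297.9, 29.7]
ee_rot: [0.002, 0.097, 0.995, 0.004]
force: [4.0, 8.3, -6.3]
grip_width: -0.004
```

```bash
python3 look.py 19;  python3 - <<'E'
from h import *
S,R=st(); print(S["wrist_torque"],S["force"],S["force"]@ey)
E
```

```text
press pos [-3.3 55.2 29.7] turn [ 0.007  0.003 -0.005] shift cm [-0.34 -1.52  0.16] t 14.3 F [ 4.    8.32 -6.29] g -0.0
[ 1.27212558 -0.50231937  0.07486107] [ 3.67180807  9.07398967 -5.48093552] 9.60353934250709
```

View pics/side19.png

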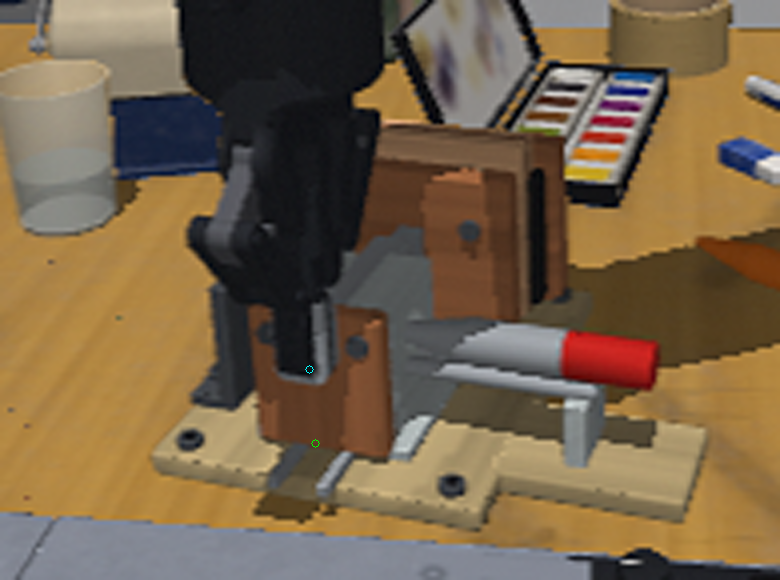

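```bash
python3 - <<'E'
from h import *
import cv2,pickle
c=pickle.load(open("cap0.pkl","rb"))["side"]
K,R,t=c["mtx"],c["R"],c["t"]
C=-R.T@t
def ray(px,z):
    d=R.T@np.linalg.solve(K,[px[0],px[1],1]); w=C+d*((z-C[2])/d[2]); return P(w).round(1)
for px in [(223.4,287.6),(231,289),(233,278),(239,278)]:
    print(px,[ray(px,z)[:2].tolist() for z in (12,16,20)])
g=c["frame"][230:310,180:260,::-1]
a=cv2.resize(g,None,fx=4.8,fy=7,interpolation=cv2.INTER_CUBIC)
c=capture("side"); g=c["frame"][230:310,180:260,::-1]
b=cv2.resize(g,None,fx=4.8,fy=7,interpolation=cv2.INTER_CUBIC)
cv2.imwrite("pics/cmp.png",cv2.convertScaleAbs(np.hstack([a,b]),alpha=1.3,beta=10))
E
```

```text
(223.4, 287.6) [[-19.0, 31.1], [-21.3, 36.4], [-23.7, 41.8]]
(231, 289) [[-33.0, 31.6], [-35.2, 37.0], [-37.4, 42.3]]
(233, 278) [[-25.0, -0.3], [-27.3, 5.4], [-29.5, 11.1]]
(239, 278) [[-35.4, -3.0], [-37.5, 2.7], [-39.7, 8.5]]
```

View pics/cmp.png

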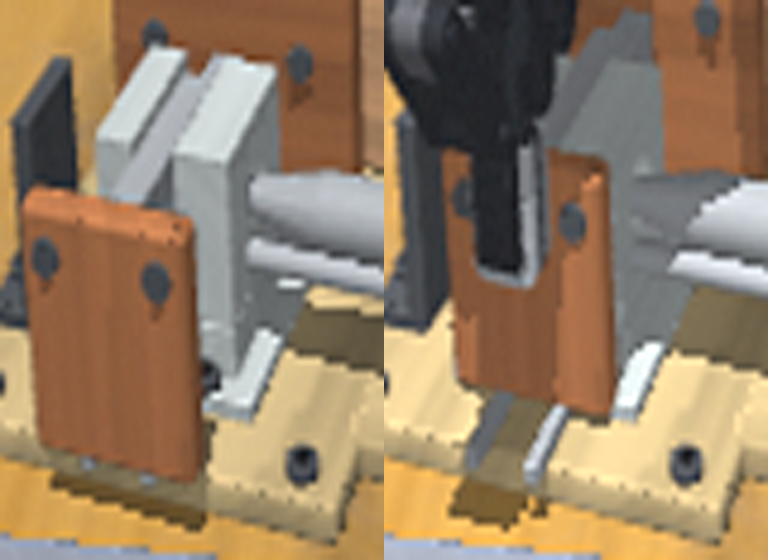

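move_arm --pt "0 0 0 0 -0.25 0 0" --pt "0 0 0 0 -0.5 0 0" --pt "0 0 0 0 -0.5 0 0"

```text
time_s: 14.7
eef_pos: [608.3, 297.9, 29.9]
ee_rot: [0.004, 0.097, 0.995, 0.009]
force: [9.3, 27.2, -9.8]
grip_width: 0.001
```

```bash
python3 - <<'E'
from h import *
import cv2
go((0,40,28))
S,R=st(); print(S["wrist_torque"],S["force"],S["force"]@ey)
c=capture("wrist")
g=c["frame"][165:300,0:270,::-1]
cv2.imwrite("pics/wz20.png",cv2.convertScaleAbs(cv2.resize(g,None,fx=2.9,fy=4.4,interpolation=cv2.INTER_CUBIC),alpha=1.5,beta=20))
c=capture("side"); g=c["frame"][225:305,180:280,::-1]
cv2.imwrite("pics/s20.png",cv2.convertScaleAbs(cv2.resize(g,None,fx=7.5,fy=7.2,interpolation=cv2.INTER_CUBIC),alpha=1.4,beta=15))
E
```

```text
press pos [-3.2 55.2 29.9] turn [ 0.018  0.007 -0.005] shift cm [-0.32 -1.52  0.17] t 14.7 F [ 9.34 27.17 -9.78] g 0.0
[ 4.26738008 -1.67023494  0.07653701] [ 9.34081614 27.17097784 -9.78432939] 28.444807000092755
```

View pics/wz20.png

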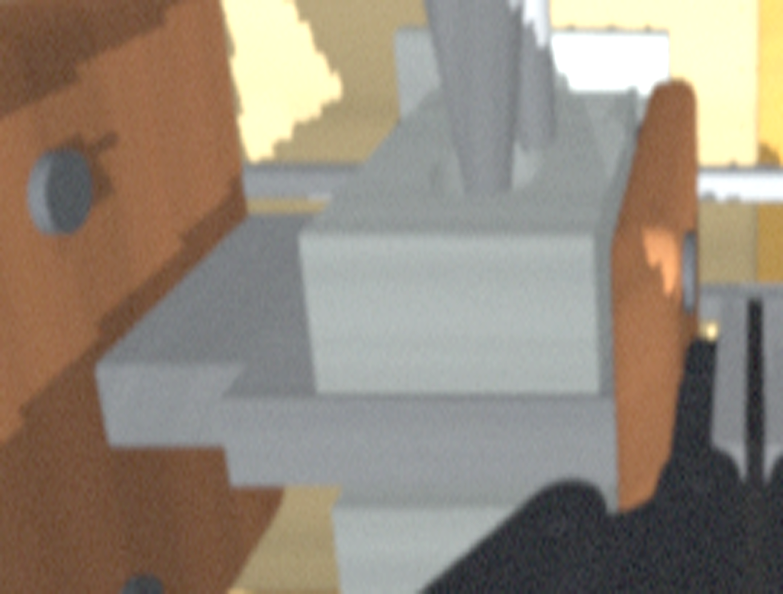

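View pics/s20.png

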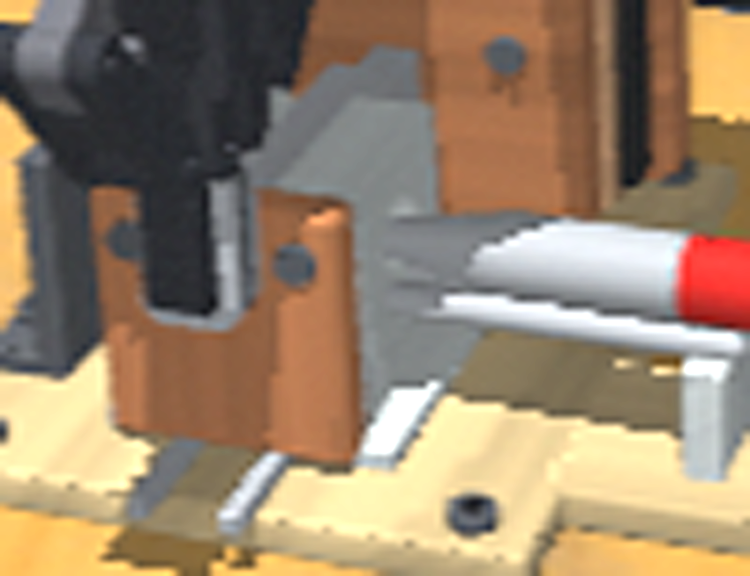

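move_arm --pt "0 0 0 0 1 0 0" --pt "0 0 0 0 2 -2 0" --pt "0 0 0 0 2 -5 0" --pt "0 0 0 0 1 -8.5 0" --pt "0 0 0 2 0 -10 0"

```text
time_s: 15.22
eef_pos: [590.8, 299.4, 134.2]
ee_rot: [0.008, 0.098, 0.995, 0.009]
force: [0.3, -0.5, 0.4]
grip_width: -0.0
```

```bash
python3 - <<'E'
from h import *
go((-165,0,130))
E
```

```text
press pos [-20.6  53.3 134.2] turn [ 0.02   0.014 -0.006] shift cm [14.41 -5.42  0.11] t 15.2167 F [ 0.32 -0.51  0.36] g -0.0
```

move_arm --pt "0 0 0 3 -1.1 0 0" --pt "0.01 0.007 0 6.5 -2.3 0 0" --pt "0.02 0.014 0 10 -3.5 0 0" --pt "0.02 0.014 0 13 -4.7 0 0" --pt "0.02 0.014 -0.006 14.8 -5.4 0 0"

```text
time_s: 15.63
eef_pos: [432.3, 274.5, 131.4]
ee_rot: [-0.0, 0.094, 0.996, 0.0]
force: [0.6, -0.7, 0.6]
grip_width: -0.004
```

move_arm --pt "0 0 0 0 0 0 0" --pt "0 0 0 0 0 0 0"

```text
time_s: 15.8
eef_pos: [432.2, 274.4, 132.2]
ee_rot: [0.0, 0.094, 0.996, 0.0]
force: [-0.0, 0.7, 0.4]
grip_width: 0.001
```

```bash
python3 - <<'E'
from h import *
import cv2
go((-162,0,16))
c=capture("wrist"); cv2.imwrite("pics/w21.png",cv2.resize(c["frame"][:,:,::-1],(768,576)))
c=capture("top");cv2.imwrite("pics/top21.png",cv2.resize(c["frame"][140:240,130:240,::-1],None,fx=6,fy=6,interpolation=cv2.INTER_CUBIC))
c=capture("side");cv2.imwrite("pics/side21.png",cv2.resize(c["frame"][175:315,150:345,::-1],None,fx=4,fy=4,interpolation=cv2.INTER_CUBIC))
E
```

```text
press pos [-171.7   -1.1  132.2] turn [0.001 0.001 0.001] shift cm [-0.96  0.1  11.62] t 15.8 F [-0.03  0.68  0.38] g 0.0
```

View pics/top21.png

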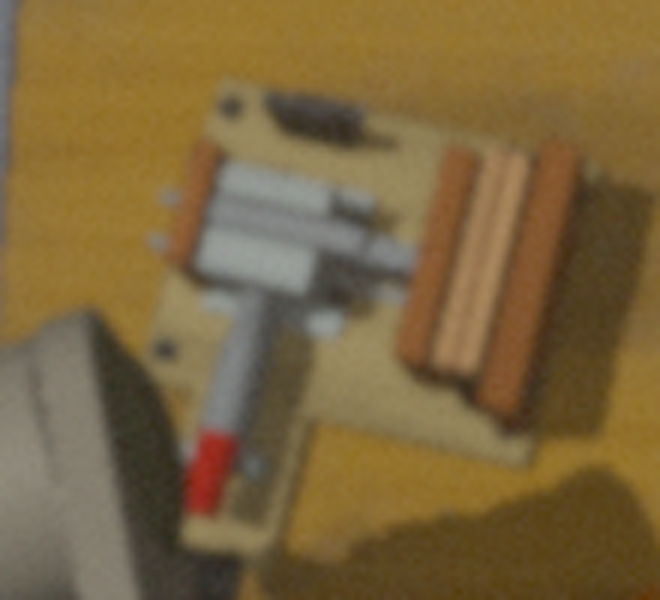

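View pics/side21.png

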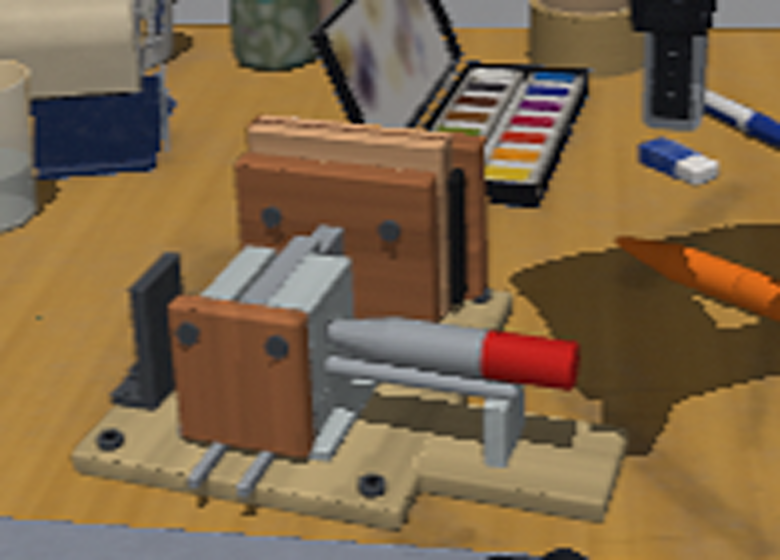

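move_arm --pt "0 0 0 0 0.1 3 0" --pt "0 0 0 -0.2 0.1 6.5 0" --pt "0 0 0 -0.5 0.1 9.5 0" --pt "0 0 0 -0.7 0.1 11.5 0" --pt "0 0 0 -0.7 0.1 11.5 0"

```text
time_s: 16.37
eef_pos: [439.4, 273.2, 12.5]
ee_rot: [-0.003, 0.095, 0.995, -0.001]
force: [-0.7, 0.1, 0.0]
grip_width: -0.003
```

move_arm --pt "0 0 0 0 0 0 0" --pt "0 0 0 0 0 0 0"

```text
time_s: 16.53
eef_pos: [440.2, 273.2, 13.1]
ee_rot: [-0.003, 0.095, 0.995, -0.001]
force: [-0.7, 0.3, -0.2]
grip_width: -0.002
```

```bash
python3 - <<'E'
from h import *
import cv2
go((-142,0,16))
c=capture("wrist"); cv2.imwrite("pics/w22.png",cv2.resize(c["frame"][:,:,::-1],(768,576)))
c=capture("side");cv2.imwrite("pics/side22.png",cv2.resize(c["frame"][175:315,200:360,::-1],None,fx=4.8,fy=4.2,interpolation=cv2.INTER_CUBIC))
E
```

```text
press pos [-163.7   -0.7   13.1] turn [-0.003 -0.005 -0.001] shift cm [-2.16  0.08 -0.3 ] t 16.5333 F [-0.72  0.26 -0.21] g -0.0
```

View pics/w22.png

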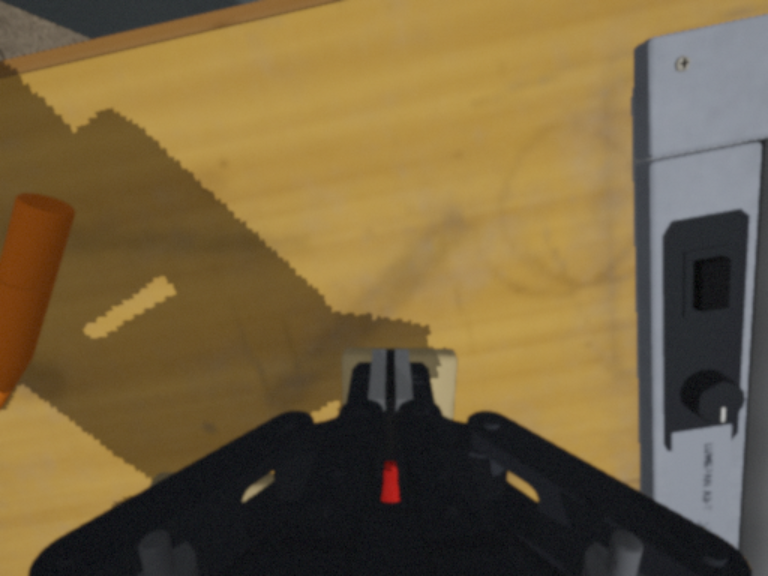

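View pics/side22.png

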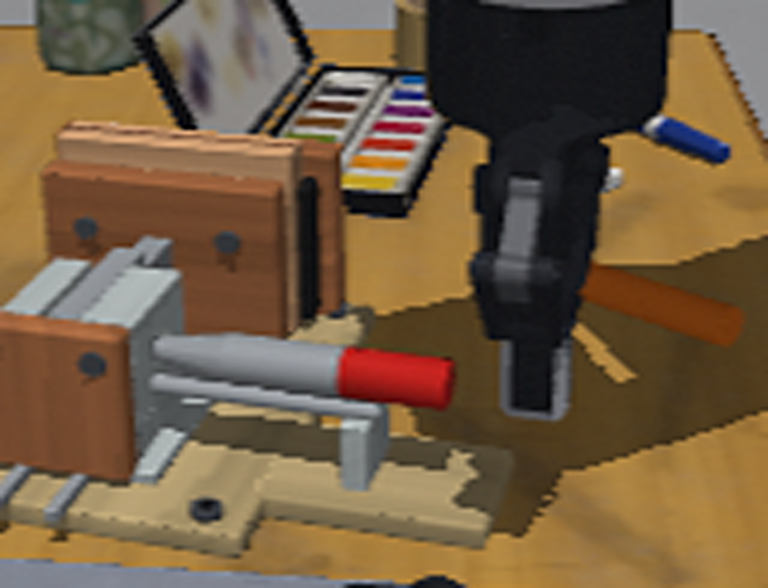

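move_arm --pt "0 0 0 -0.4 0.05 -0.4 0" --pt "0 0 0 -0.8 0.05 -0.4 0" --pt "0 0 0 -1.2 0.05 -0.4 0" --pt "0 0 0 -1.6 0.05 -0.4 0" --pt "0 0 0 -1.6 0.05 -0.4 0"

```text
time_s: 17.05
eef_pos: [457.1, 270.7, 17.9]
ee_rot: [-0.002, 0.095, 0.995, -0.001]
force: [0.2, -0.2, -0.3]
grip_width: -0.002
```

move_arm --pt "0 0 0 -0.4 0.05 0 0" --pt "0 0 0 -0.8 0.05 0 0" --pt "0 0 0 -0.8 0.05 0 0"

```text
time_s: 17.3
eef_pos: [465.7, 269.5, 17.8]
ee_rot: [-0.001, 0.096, 0.995, -0.001]
force: [0.1, -0.3, 1.0]
grip_width: 0.001
```

```bash
cat > look2.py <<'E'
from h import *
import cv2,sys
tag=sys.argv[1]
go((-142,0,17))
c=capture("side");cv2.imwrite(f"pics/side{tag}.png",cv2.resize(c["frame"][175:315,180:340,::-1],None,fx=4.8,fy=4.2,interpolation=cv2.INTER_CUBIC))
E
python3 look2.py 23
```

```text
press pos [-137.9    0.4   17.8] turn [-0.001 -0.003 -0.002] shift cm [ 0.41 -0.04  0.08] t 17.3 F [ 0.08 -0.33  0.95] g 0.0
```

View pics/side23.png

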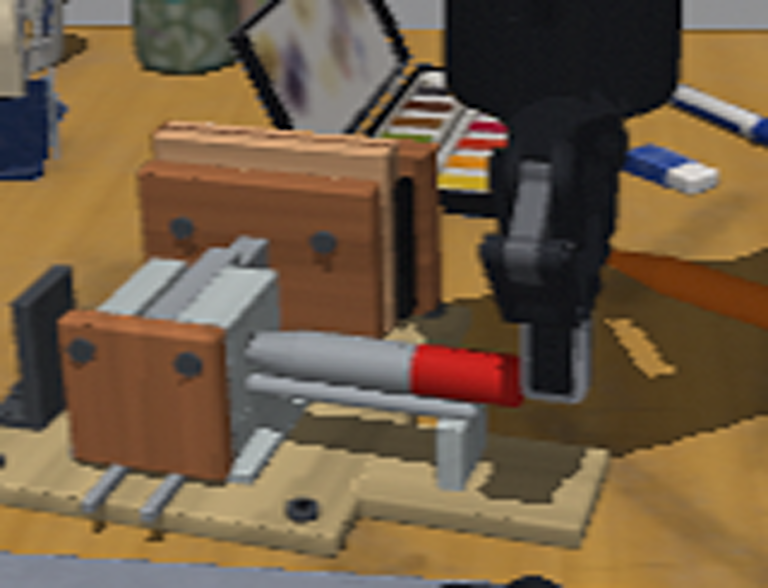

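move_arm --pt "0 0 0 -0.2 0 0.05 0" --pt "0 0 0 -0.4 0 0.05 0" --pt "0 0 0 -0.4 0 0.05 0"

```text
time_s: 17.6
eef_pos: [469.6, 268.8, 17.2]
ee_rot: [-0.001, 0.096, 0.995, -0.001]
force: [-0.6, -0.1, -0.6]
grip_width: -0.0
```

move_arm --pt "0 0 0 -0.2 0 0 0" --pt "0 0 0 -0.4 0 0 0" --pt "0 0 0 -0.4 0 0 0"

```text
time_s: 17.85
eef_pos: [474.0, 268.0, 17.2]
ee_rot: [-0.001, 0.096, 0.995, -0.001]
force: [-0.3, -0.0, 0.9]
grip_width: -0.002
```

```bash
python3 look2.py 24
```

```text
press pos [-129.5    0.4   17.2] turn [-0.001 -0.002 -0.002] shift cm [ 1.25 -0.05  0.03] t 17.85 F [-0.26 -0.    0.94] g -0.0
```

View pics/side24.png

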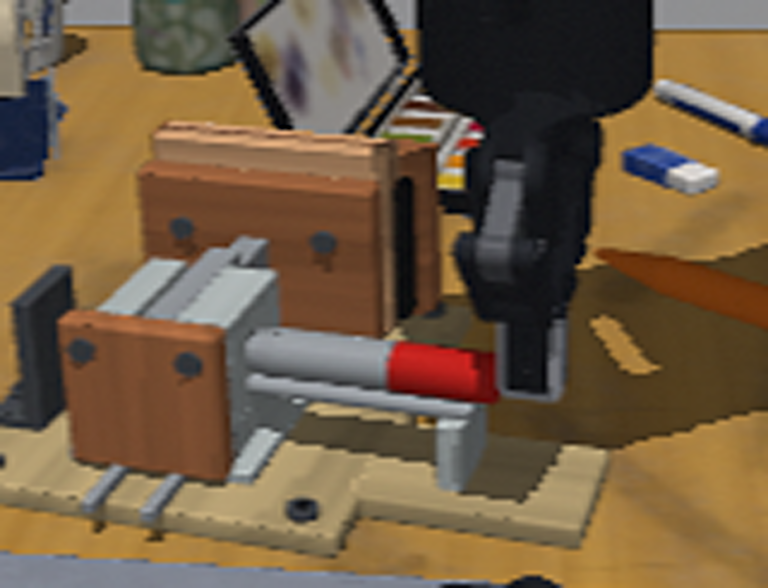

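move_arm --pt "0 0 0 -0.2 0 0 0" --pt "0 0 0 -0.4 0 0 0" --pt "0 0 0 -0.5 0 0 0"

```text
time_s: 18.15
eef_pos: [479.0, 267.0, 17.2]
ee_rot: [-0.001, 0.096, 0.995, -0.001]
force: [-1.0, 0.2, 0.9]
grip_width: -0.004
```

move_arm --pt "0 0 0 -0.2 0 0 0" --pt "0 0 0 -0.4 0 0 0" --pt "0 0 0 -0.5 0 0 0"

```text
time_s: 18.4
eef_pos: [484.3, 265.9, 17.2]
ee_rot: [-0.001, 0.096, 0.995, -0.001]
force: [-1.2, -0.9, 0.4]
grip_width: -0.002
```

```bash
python3 look2.py 25
```

```text
press pos [-119.     0.4   17.2] turn [-0.001 -0.002 -0.002] shift cm [ 2.3  -0.04  0.03] t 18.4 F [-1.18 -0.93  0.43] g -0.0
```

View pics/side25.png

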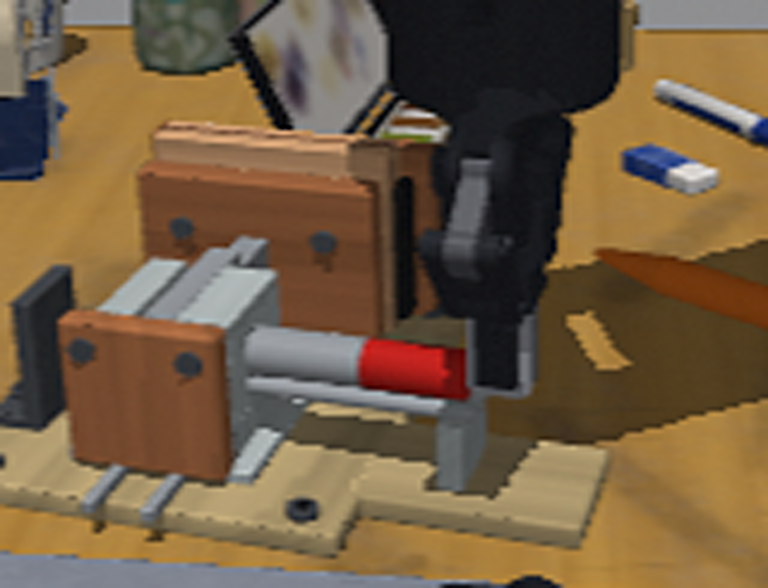

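move_arm --pt "0 0 0 -0.2 0 0 0" --pt "0 0 0 -0.4 0 0 0" --pt "0 0 0 -0.6 0 0 0"

```text
time_s: 18.7
eef_pos: [490.4, 264.7, 17.2]
ee_rot: [-0.001, 0.096, 0.995, -0.001]
force: [-2.0, 0.0, 0.7]
grip_width: 0.001
```

move_arm --pt "0 0 0 -0.2 0 0 0" --pt "0 0 0 -0.4 0 0 0" --pt "0 0 0 -0.6 0 0 0"

```text
time_s: 18.95
eef_pos: [496.3, 263.6, 17.1]
ee_rot: [-0.001, 0.096, 0.995, -0.001]
force: [-2.4, -0.2, 0.4]
grip_width: -0.002
```

```bash
python3 look2.py 26; python3 - <<'E'
from h import *
import cv2
c=capture("wrist"); cv2.imwrite("pics/w26.png",cv2.resize(c["frame"][:,:,::-1],(768,576)))
E
```

```text
press pos [-106.7    0.4   17.1] turn [-0.001 -0.002 -0.002] shift cm [ 3.53 -0.05  0.02] t 18.95 F [-2.39 -0.16  0.4 ] g -0.0
```

View pics/side26.png

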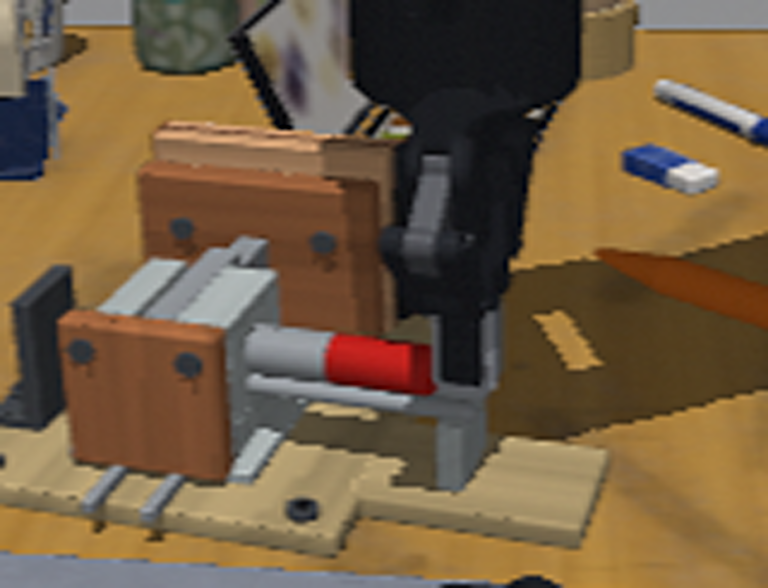

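move_arm --pt "0 0 0 -0.2 0 0 0" --pt "0 0 0 -0.4 0 0 0" --pt "0 0 0 -0.6 0 0 0"

```text
time_s: 19.3
eef_pos: [502.7, 262.4, 17.2]
ee_rot: [-0.001, 0.096, 0.995, -0.0]
force: [-2.6, -0.2, 0.2]
grip_width: 0.002
```

move_arm --pt "0 0 0 -0.2 0 0 0" --pt "0 0 0 -0.4 0 0 0" --pt "0 0 0 -0.6 0 0 0"

```text
time_s: 19.55
eef_pos: [508.9, 261.2, 17.2]
ee_rot: [-0.001, 0.096, 0.995, -0.0]
force: [-1.8, 0.6, -0.1]
grip_width: 0.001
```

```bash
python3 look2.py 27
```

```text
press pos [-93.9   0.4  17.2] turn [-0.001 -0.001 -0.002] shift cm [ 4.81 -0.05  0.03] t 19.55 F [-1.76  0.6  -0.09] g 0.0
```

View pics/side27.png

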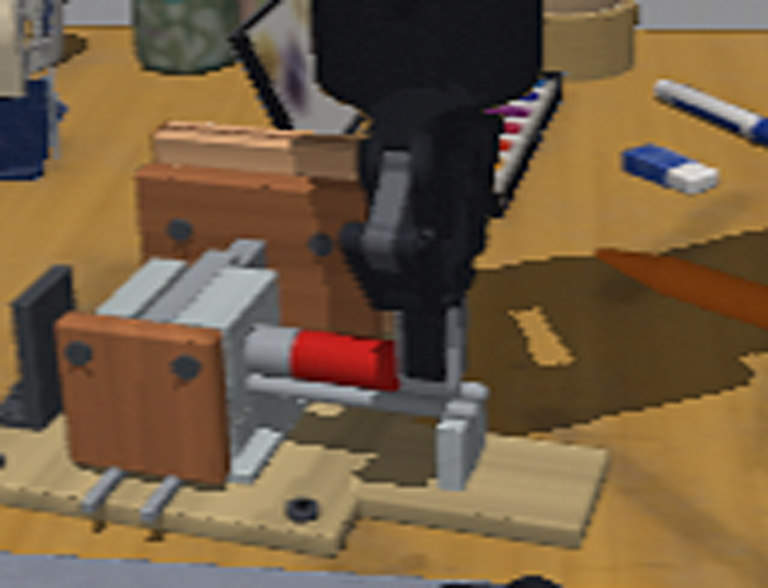

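move_arm --pt "0 0 0 -0.3 0 0 0" --pt "0 0 0 -0.6 0 0 0" --pt "0 0 0 -0.9 0 0 0"

```text
time_s: 19.85
eef_pos: [518.5, 259.4, 17.2]
ee_rot: [-0.0, 0.096, 0.995, -0.0]
force: [-2.2, 0.6, 0.7]
grip_width: 0.003
```

move_arm --pt "0 0 0 -0.2 0 0 0" --pt "0 0 0 -0.4 0 0 0" --pt "0 0 0 -0.4 0 0 0"

```text
time_s: 20.1
eef_pos: [522.8, 258.4, 17.2]
ee_rot: [-0.0, 0.096, 0.995, -0.0]
force: [0.2, -0.6, 0.5]
grip_width: 0.0
```

move_arm --pt "0 0 0 -0.2 0 0 0" --pt "0 0 0 -0.3 0 0 0" --pt "0 0 0 -0.3 0 0 0"

```text
time_s: 20.35
eef_pos: [523.3, 258.1, 16.9]
ee_rot: [-0.003, 0.096, 0.995, -0.001]
force: [-12.8, 1.5, 5.5]
grip_width: 0.003
```

```bash
python3 look2.py 28
```

```text
press pos [-79.2   0.   16.9] turn [-0.002 -0.006 -0.003] shift cm [ 6.28 -0.02  0.03] t 20.35 F [-12.77   1.54   5.51] g 0.0
```

View pics/side28.png

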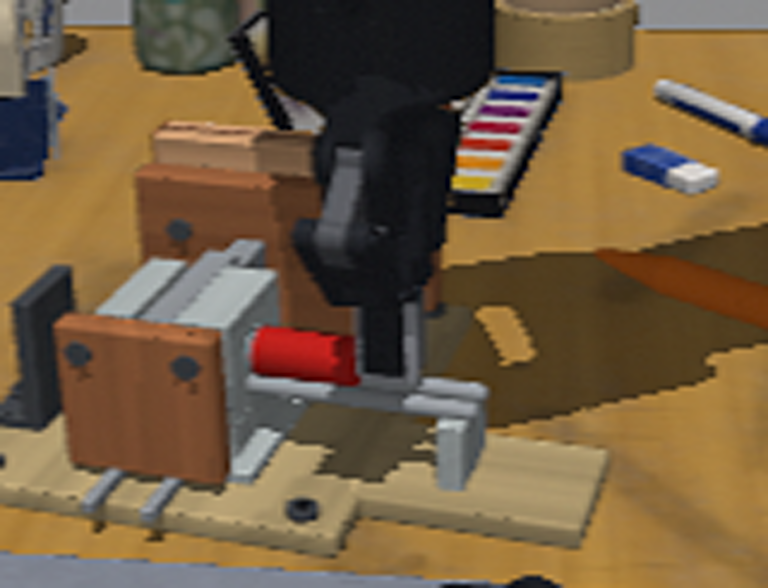

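move_arm --pt "0 0 0 -0.2 0 0 0" --pt "0 0 0 -0.3 0 0 0" --pt "0 0 0 -0.3 0 0 0"

```text
time_s: 20.65
eef_pos: [523.1, 258.0, 16.5]
ee_rot: [-0.007, 0.096, 0.995, -0.001]
force: [-16.8, 2.5, 8.6]
grip_width: 0.002
```

move_arm --pt "0 0 0 1 0 0 0" --pt "0 0 0 3 0 0 0" --pt "0 0 0 6 0 -1 0" --pt "0 0 0 8 0 -4 0" --pt "0 0 0 9 0 -8 0"

```text
time_s: 21.07
eef_pos: [432.4, 275.0, 96.5]
ee_rot: [-0.01, 0.095, 0.995, -0.003]
force: [1.4, -0.2, 0.1]
grip_width: 0.001
```

move_arm --pt "0 0 0 1.5 -1 -3 0" --pt "0 0 0 3 -3 -5 0" --pt "0 0 0 4 -5 -5 0" --pt "0 0 0 4 -5 -5 0" --pt "0 0 0 4 -5 -5 0"

```text
time_s: 21.48
eef_pos: [384.9, 233.5, 148.2]
ee_rot: [-0.009, 0.096, 0.995, -0.002]
force: [-0.3, -0.4, -0.7]
grip_width: 0.001
```

```bash
python3 - <<'E'
from h import *
import cv2
go((0,0,0))
c=capture("top");cv2.imwrite("pics/top29.png",cv2.resize(c["frame"][140:240,130:240,::-1],None,fx=6,fy=6,interpolation=cv2.INTER_CUBIC))
cv2.imwrite("pics/top29f.png",cv2.resize(c["frame"][:,:,::-1],(768,576)))
c=capture("side");cv2.imwrite("pics/side29.png",cv2.resize(c["frame"][175:315,160:320,::-1],None,fx=4.8,fy=4.2,interpolation=cv2.INTER_CUBIC))
pr=lambda w:(lambda q:q[:2]/q[2])(c["mtx"]@(c["R"]@w+c["t"]))
print("tail home pix",(pr(W((-68,0,55)))-[160,175])*[4.8,4.2])
E
```

```text
press pos [-210.4  -50.2  148.2] turn [-0.006 -0.017 -0.002] shift cm [-21.28   5.16  14.43] t 21.4833 F [-0.33 -0.39 -0.66] g 0.0
tail home pix [458.360882   356.76016535]
```

View pics/top29.png

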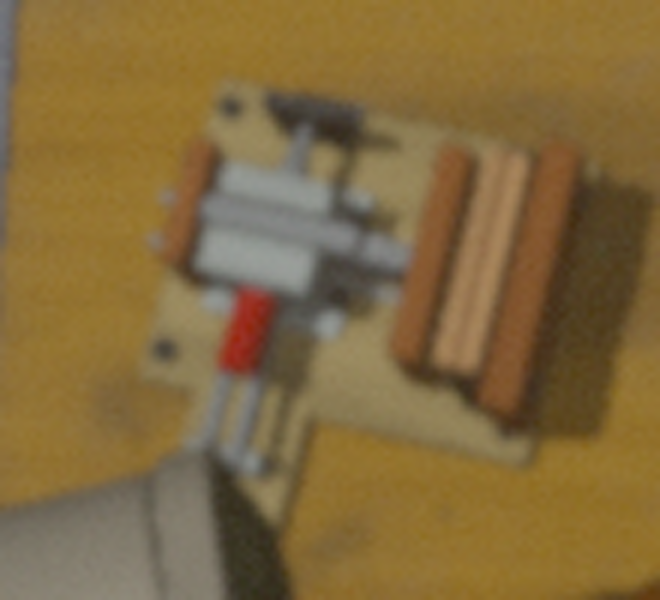

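View pics/side29.png

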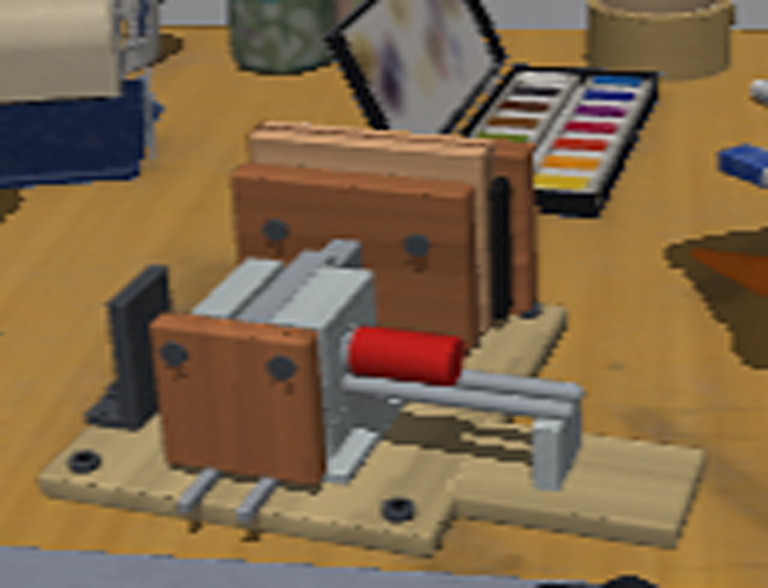

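View pics/top29f.png

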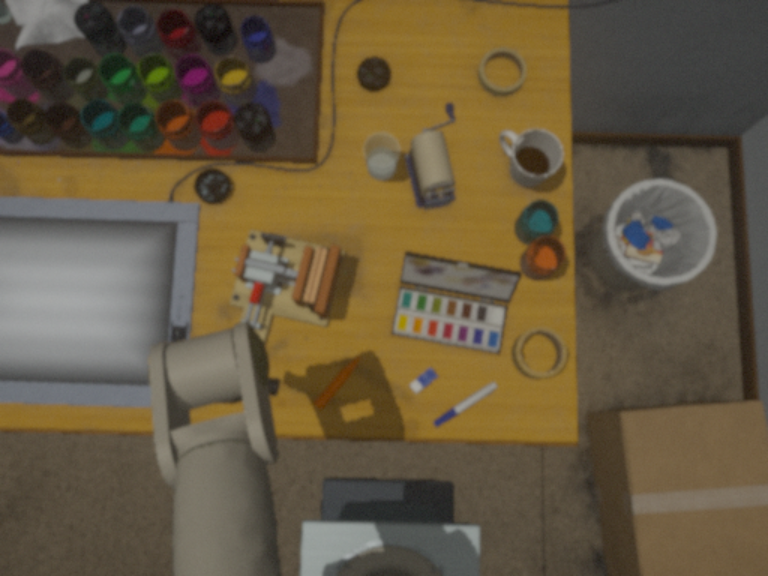

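```bash
python3 - <<'E'
from rig import ctrl, job
print(ctrl.sense()["force"].round(2)); print(job.finish_job())
E
```

```text
[-0.36 -0.69  0.26]
the job is handed in; nothing more can be done
None
```

The drift is home at the stop plate and goes through the jaw's lug, so the jaw's hole is in line and locked. I can't confirm that the jaw bears on the panel. I handed the job in at about 21.5 s.

**What I did:**
- I pushed the jaw in by its end plate until it stopped hard.
- I then pushed the steel drift by its red tail through the lug until it met the stop.
- The arm finished clear of everything.

**Checks that agreed:**
- **Drift:** the tool stopped with the tail at x ≈ -68 mm and the force rose to 13–17 N without further travel. In the last side view the tail is at (460,358), against (458,357) predicted. The top view shows the nose at the stop plate.
- **Jaw:** the taper moved it back about 1–2 mm towards +y as the drift went in.
- **Bystanders:** the jars, tape, eraser, marker and the orange look-alike look unmoved in the last top view.

**Checks that disagreed:**
- **Fingertips:** they ended about 36 mm short of the reported TCP, so the first push passed over the plate. I worked from the images after that.
- **Jaw push:** I took the stop at first for the gripper's linkage, but re-pushing showed the jaw itself was stopped, probably at its travel limit near -4 mm. I pressed it with up to about 28 N.
- **Panel contact:** I felt no rubber spring and saw no spring-back. A gap of a few mm still showed between jaw and panel in the pictures, both at the stop and at the end.
- **Drift force:** it took only about 2.5 N to push through, where 5–12 N was expected. That fits a jaw that had gone past the line and was centred back by the taper.

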